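Clamp the sample doors for painting

TASK

Clear the sanding block off the clamp's bed and lay it flat in the metal tray. Take every small sample door out of the rack (they stand too tightly to be gripped, so tip each forward by its top edge until it leans out on the front bar) and stand them all upright and square on the clamp's bed between its open wooden jaws, a finger's width or more apart, so that both broad faces of each can be brushed. Finally turn the crank until the front jaw holds all of them snugly against the rear jaw, firm but not crushed; let no door fall over and leave everything else on the table where it is.

Things in the scene. Friction and masses are not known exactly. Their poses are not given: they have to be found in the camera images.
- panel1: loose sample door of plain MDF, 95 mm deep (its x) x 30 mm thick (its y) x 165 mm tall (its z), 0.26 to 0.42 kg, solid, with recessed fields. Origin: centre of its underside, z up. Starts upright in a slot of the rack; two or three of the four are present, the rest None. Tipped forward past 30 degrees it overbalances and then rests on the rack's front bar, tilted about 38 degrees
- panel2: loose sample door of plain MDF, 95 mm deep (its x) x 30 mm thick (its y) x 165 mm tall (its z), 0.26 to 0.42 kg, solid, with recessed fields. Origin: centre of its underside, z up. Starts upright in a slot of the rack; two or three of the four are present, the rest None. Tipped forward past 30 degrees it overbalances and then rests on the rack's front bar, tilted about 38 degrees
- panel3: loose sample door of plain MDF, 95 mm deep (its x) x 30 mm thick (its y) x 165 mm tall (its z), 0.26 to 0.42 kg, solid, with recessed fields. Origin: centre of its underside, z up. Starts upright in a slot of the rack; two or three of the four are present, the rest None. Tipped forward past 30 degrees it overbalances and then rests on the rack's front bar, tilted about 38 degrees
- panel4: loose sample door of plain MDF, 95 mm deep (its x) x 30 mm thick (its y) x 165 mm tall (its z), 0.26 to 0.42 kg, solid, with recessed fields. Origin: centre of its underside, z up. Starts upright in a slot of the rack; two or three of the four are present, the rest None. Tipped forward past 30 degrees it overbalances and then rests on the rack's front bar, tilted about 38 degrees
- rack: fixed browse rack of sheet steel, 194 mm wide (its y), front facing its -x (to the robot). Origin on the table under the middle of the doors' depth: their front edges are at x = -47.5 mm, back edges at +47.5. Floor 12 mm high with a 4 mm front lip for the doors to pivot on. Slots 32 mm wide at y = -78, -43, -8, +27 mm; one at +70 mm holds the pattern book. Back rail only 50 mm high
- row_back (a point): middle of the row at the doors' top back edge, 177 mm above the table. The space behind (+x) and above is open, so a finger can reach down behind a door's top back edge. The 3 mm dividers between the slots are as deep as the doors and 2 mm taller, so the doors cannot be gripped while upright
- bar (a point): middle of the rack's front bar: 8 mm round, along the rack's y, 57 mm before the doors' fronts and 77 mm above the table. A tipped door leans on it, its top then wholly in front of the dividers and free on both sides; lift it up off the bar from there
- vise: fixed bench-top clamp with wide wooden jaws, 230 mm wide (its y). Its x runs from the crank (robot's side) to the rear jaw. Origin on the table. Plywood bed 50 mm above the table; both jaws rise 60 mm above the bed. Front jaw's inner face at x = -5 mm when wide open (crank 0), moving to +x. Guide bars 12 mm thick at y = -105 and +105 mm, 18 mm above the bed
- rear_face (a point): foot of the rear (fixed) jaw's inner face, which is an 8 mm cork facing that gives 1 mm for each 160 N of total jaw pressure (after the front jaw meets the doors, a tenth of a turn more presses with about 150 N in all), at bed height (50 mm above the table), middle of the clamp's width; the bed between the jaws is 115 mm long when wide open
- jaw: the clamp's sliding front jaw, which carries the screw and crank; same axes and origin as the clamp (vise) when wide open, it moves along the clamp's +x as the crank is turned
- crank (a joint): crank angle, rad: 0 wide open with the arm straight up; grows (jaw closes 10 mm a turn) clockwise seen from the robot, about the clamp's +x: from up towards its -y, then down. Starts at 0 to 4.5. Turning it takes 0.25 N m (5 to 6 N at the handle) plus 0.16 N m per 100 N of total jaw pressure; it stays where it is left
- crank_grip (a point): point on the crank's wooden handle (22 mm thick, 74 mm long, round), 31 mm from its free end, which lies along the clamp's x, pointing to the robot; it circles crank_axis at 45 mm radius. The crank arm is 50 mm behind this point (+x). The handle spins on its pin, so it can be gripped and led round
- crank_axis (a point): point on the screw's axis, 88 mm above the table, in the plane in which crank_grip circles; moves with the jaw
- block: loose cork sanding block, 88 mm (its x) x 52 mm (its y) x 34 mm high, 0.09 kg; origin at the centre of its underside. Starts on the clamp's bed, its length across from jaw to jaw
- tray: fixed shallow aluminium tray, 150 mm (its x) x 120 mm (its y), 30 mm high, walls and floor 4 mm; origin under its centre
- book: pattern book bound in blue cloth, 92 x 45 x 160 mm, standing in the rack's widest slot; leave it alone
- tin_a: closed paint tin, 84 mm diameter, 95 mm high, origin under its centre; leave it alone
- tin_b: closed paint tin, 100 mm diameter, 115 mm high, origin under its centre; leave it alone
- bowl: red plastic bowl, 120 mm across, 45 mm high, origin under its centre; leave it alone
- brush: flat paint brush, 210 mm long, 18 mm high, lying on the table, origin under its handle; leave it alone
- tin_lid: steel tin lid, 100 mm diameter, 10 mm high, lying on the table; leave it alone

How it is judged:
On the way, in this order (a step that is already met when the one before it is completed fails the run):
1. a first door is tipped forward out of the row, its foot still in the rack (((angle between panel1's own z axis and vertical above 0.4 rad and z of panel1 in the frame of rack below 0.05 m and x of panel1 in the frame of rack between -0.08 and 0.04 m) or (angle between panel2's own z axis and vertical above 0.4 rad and z of panel2 in the frame of rack below 0.05 m and x of panel2 in the frame of rack between -0.08 and 0.04 m) or (angle between panel3's own z axis and vertical above 0.4 rad and z of panel3 in the frame of rack below 0.05 m and x of panel3 in the frame of rack between -0.08 and 0.04 m) or (angle between panel4's own z axis and vertical above 0.4 rad and z of panel4 in the frame of rack below 0.05 m and x of panel4 in the frame of rack between -0.08 and 0.04 m))), for 0.1 s.
2. all the doors present stand upright on the bed between the open jaws, not yet clamped (y of panel1 in the frame of vise between -0.1 and 0.1 m and x of panel1 in the frame of vise between 0.03 and 0.08 m and z of each of panel1, panel2, panel3, panel4 in the frame of vise below 0.057 m and angle between each of panel1, panel2, panel3, panel4's own z axis and vertical below 0.08 rad and y of panel2 in the frame of vise between -0.1 and 0.1 m and x of panel2 in the frame of vise between 0.03 and 0.08 m and y of panel3 in the frame of vise between -0.1 and 0.1 m and x of panel3 in the frame of vise between 0.03 and 0.08 m and y of panel4 in the frame of vise between -0.1 and 0.1 m and x of panel4 in the frame of vise between 0.03 and 0.08 m and contact force between jaw and panel1 below 4 N and contact force between jaw and panel2 below 4 N and contact force between jaw and panel3 below 4 N and contact force between jaw and panel4 below 4 N), for 0.2 s.
3. the front jaw presses on every door (contact force between jaw and panel1 above 8 N and contact force between jaw and panel2 above 8 N and contact force between jaw and panel3 above 8 N and contact force between jaw and panel4 above 8 N), for 0.2 s.
At the end, for the whole second after the job is handed in: every door present stands upright (within 0.08 rad) and square (within 0.12 rad) on the clamp's bed between the jaws, 14 mm or more clear of the next one, the front jaw pressing on each with more than 8 N; the sanding block lies flat in the tray; all at rest (all of step 3 and y of panel1 in the frame of vise between -0.1 and 0.1 m and x of panel1 in the frame of vise between 0.03 and 0.08 m and z of each of panel1, panel2, panel3, panel4 in the frame of vise below 0.057 m and angle between each of panel1, panel2, panel3, panel4's own z axis and vertical below 0.08 rad and y of panel2 in the frame of vise between -0.1 and 0.1 m and x of panel2 in the frame of vise between 0.03 and 0.08 m and y of panel3 in the frame of vise between -0.1 and 0.1 m and x of panel3 in the frame of vise between 0.03 and 0.08 m and y of panel4 in the frame of vise between -0.1 and 0.1 m and x of panel4 in the frame of vise between 0.03 and 0.08 m and horizontal distance between panel1 and panel2 above 0.044 m and horizontal distance between each of panel1, panel2 and panel3 above 0.044 m and horizontal distance between each of panel1, panel2, panel3 and panel4 above 0.044 m and angle between the x axis of each of panel1, panel2, panel3, panel4 and the x axis of vise, either way round below 0.12 rad and x of block in the frame of tray between -0.055 and 0.055 m and y of block in the frame of tray between -0.055 and 0.055 m and z of block in the frame of tray below 0.012 m and angle between block's own z axis and vertical below 0.15 rad and linear speed of each of block, panel1, panel2, panel3, panel4 below 0.03 m/s and velocity of joint crank below 0.1 rad/s); the robot touches nothing.
It fails at once if a door is crushed: the jaw presses on one with more than 200 N (contact force between jaw and panel1 above 200 N or contact force between jaw and panel2 above 200 N or contact force between jaw and panel3 above 200 N or contact force between jaw and panel4 above 200 N).
It fails at once if a door falls over (angle between any of panel1, panel2, panel3, panel4's own z axis and vertical above 1.2 rad).
It fails at once if the tins, bowl, brush, tin lid or pattern book are moved more than 3 cm (distance of any of tin_a, tin_b, bowl, brush, tin_lid, book from where it was at the start of the episode above 0.03 m).
Of panel1, panel2, panel3, panel4 only 2 to 3 are there at a start; the rules pass over those that are not, and their reading is None.
At some moment in a run one of block may be knocked a few centimetres aside while the robot is not near it.
It also fails if it takes over 210 s, if anything falls off the work surface, if the arm or the gripper's body presses on something with over 40 N, if the wrist force passes 120 N, or if a joint passes its speed limit or range.

ROBOT

A 7-joint arm with a two-finger parallel gripper is mounted at the origin on the work surface. World frame = base frame: x ahead of the robot, y to its left, z up, the work surface at z = 0. Lengths are in m, angles in rad, forces in N, time in s.
With the tool pointing down it reaches from about 0.4 to 0.925 m from the base axis. Payload 4.1 kg.
Tool frame: the origin (TCP) lies on the centre line of the jaws, within the pads' length; the fingertips stand 17 mm ahead of it and the grasp point (between the pads) lies 2 mm behind it; z points along the fingers, y is the direction in which the jaws open and shut (so a half turn about z gives the same grasp; the last joint's range is limited). The gripper opens to 85 mm and grips with 20 to 120 N. Pads are 22 mm wide; open, the fingers measure 114 mm over their backs; the gripper's body (76 mm by 85 mm) begins 54 mm behind the grasp point. The pads swing forward as they close: fully open they stand 13 mm farther back than shut.
Start: joints at [-1.207, 0.398, 0.045, 1.537, -0.019, 1.207, -0.051], TCP at [0.29, 0.582, 0.248] pointing down, gripper open.
Joint ranges: [-2.82, 2.82], [-0.49, 2.23], [-1.37, 1.46], [0, 2.46], [-1.36, 4.5], [0.23, 2], [-2.94, 2.94]. Speed limits (rad/s): [2.57, 2.57, 3.14, 3.14, 3.14, 3.14, 3.14].

INTERFACE

Orientations are given as a unit quaternion [w, x, y, z].
In Python, from workcell import ctrl gives the robot as it stands.
- The arm moves only by the shell command python3 -m jog 'ROWS' [OPENING]. ROWS is JSON, a list of rows, each a list of 6 numbers: the shift along the tool's x, y, z in cm, then the turn, a rotation vector about the tool's x, y, z in degrees. In form: [[dx, dy, dz, rx, ry, rz], ...]. A call has 1 to 8 rows; each row shifts and turns the commanded pose from where the row before left it, along the tool's axes as they then stand; what a row does not reach is not made up. A row lasts 1/8 s, in which the tool goes at most 62.5 mm and 10.7 degrees, less where a joint would pass 70% of its speed; a pose out of reach is approached as far as the arm can. A call with a gripper value outside its range is refused whole. OPENING is the closure, from -1 (fully open) to 1 (shut), set as the call begins (- or left out, the last holds). The fingers move at their own pace and stop on an object; the grip force is fixed at half the most. Time passes only in rows, so rows that do not move let the fingers close. It gives the time, the measured TCP pose, the force and the opening at its end, in the units of the state.
- ctrl.state(): the state, without advancing time (a new reading comes with each control period).
- ctrl.read_camera(name): name is "scene" or "top" or "wrist"; returns the picture (400x640x3 uint8, red, green, blue); there is no depth.
- ctrl.calibration(name): a dict with "mtx" (3x3 intrinsics, pixels), "k1" (the pictures are not rectified: a ray, as slopes to the right and down, at radius r is drawn at 1 + k1 r^2 times it, then the intrinsics apply), "R" (3x3) and "t" (3): a world point X has camera coordinates R X + t. Camera axes: x right, y down, z forward; pixel columns grow to the right and rows downward; lengths in m; the calibration is good to about 2 mm. A picture is of the moment at which its call begins: read the wrist's pose just before it. calibration takes no time and is no camera call; for the wrist camera it gives the pose at the moment of the call.
- ctrl.job_done(): hands the job in, once; it reports no verdict.
The state is a dict: "time_s": time; "joint_pos": joint angles; "qvel": joint speeds; "joint_torque": joint torques, N m; "ee_pos": TCP position; "eef_rot": TCP orientation; "ft_force": force on the tool from outside, world axes, zero at the start; "ft_torque": the same for the moment, N m; "grip_width": finger opening in m.
Only numpy, scipy, OpenCV 4.12 (cv2) and the standard library are available. Lean on these libraries where they do the work, as an engineer would, in place of code of your own. Each camera call takes 0.05 s, during which the arm holds its last target.

## Working session

There is one attempt and no reset: what is moved stays moved. The work goes in short steps, Python scripts to look and compute and a shell command to move; the robot and the scene stay as the last step left them, time stands still between calls to the robot, and variables do not carry over. Pictures are saved under pics/ and viewed, and the job is handed in when it is done.

I'll start by reading the state and taking the fixed camera pictures.

```bash
ls; mkdir -p pics; python3 - <<'E'
from workcell import ctrl
import cv2
s=ctrl.state(); print({k:v for k,v in s.items() if k!='qvel'})
for n in ["scene","top","wrist"]:
    c=ctrl.calibration(n); print(n,c)
    im=ctrl.read_camera(n); cv2.imwrite(f"pics/{n}0.png",im[:,:,::-1])
E
```

```text
pics
{'time_s': 0.0, 'joint_pos': array([-1.20702331,  0.39924436,  0.0450298 ,  1.53787772, -0.0187048 ,
        1.20689873, -0.05067807]), 'joint_torque': array([ 1.39508799e-05, -4.75135767e+01,  1.36454757e+00, -2.54211831e+01,
        1.14930019e-02,  9.35145537e-03,  5.98767286e-06]), 'ee_pos': array([0.28988715, 0.58110628, 0.24723052]), 'eef_rot': array([-1.64180650e-04,  2.29260952e-01,  9.73364479e-01, -9.89804869e-04]), 'ft_force': array([-0.24893666,  0.34908863, -0.35951536]), 'ft_torque': array([0.01234137, 0.02011618, 0.05652077]), 'grip_width': 0.08521824707352216}
scene {'mtx': array([[513.38803314,   0.        , 309.78927   ],
       [  0.        , 513.38803314, 200.93154916],
       [  0.        ,   0.        ,   1.        ]]), 'k1': -0.07619426517738205, 'R': array([[-0.78672261,  0.61711082, -0.01554904],
       [ 0.53552669,  0.6697533 , -0.51443335],
       [-0.30704837, -0.41304328, -0.85738938]]), 't': array([ 0.38456677, -0.19655931,  1.89086457])}
top {'mtx': array([[362.65994282,   0.        , 313.951865  ],
       [  0.        , 362.65994282, 203.18739438],
       [  0.        ,   0.        ,   1.        ]]), 'k1': 0.027574784616476146, 'R': array([[ 0.01727832, -0.99972415, -0.01590876],
       [-0.98842585, -0.01468027, -0.15099279],
       [ 0.15071759,  0.01833354, -0.98840684]]), 't': array([0.01949083, 0.50791926, 1.08303729])}
wrist {'mtx': array([[308.48026941,   0.        , 320.34814472],
       [  0.        , 308.48026941, 200.22486426],
       [  0.        ,   0.        ,   1.        ]]), 'k1': -0.019317695705507735, 'R': array([[ 0.44656735,  0.89474362, -0.00338517],
       [ 0.85151136, -0.42382211,  0.30871222],
       [ 0.27478358, -0.14074331, -0.95114947]]), 't': array([-0.64928156, -0.04094389,  0.38289685])}
```

View pics/scene0.png

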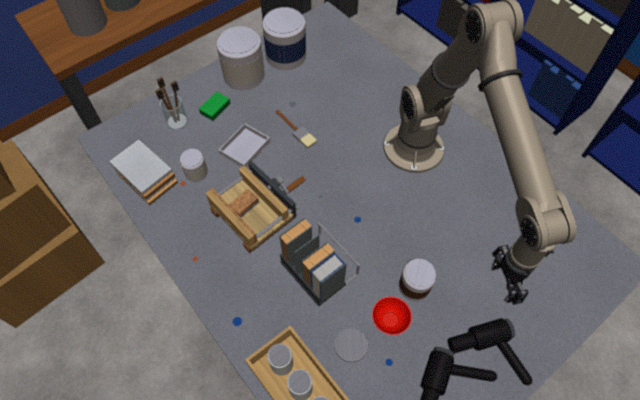

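View pics/top0.png

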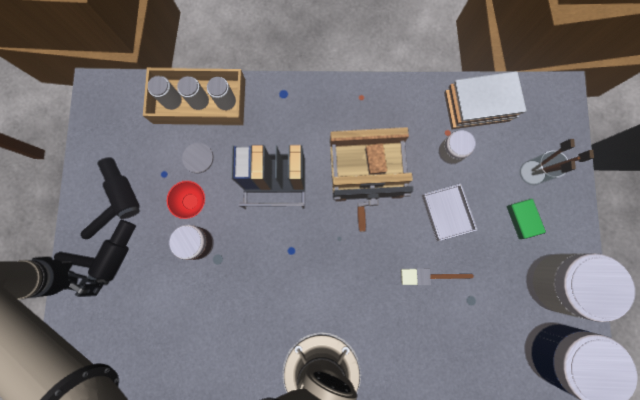

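View pics/wrist0.png

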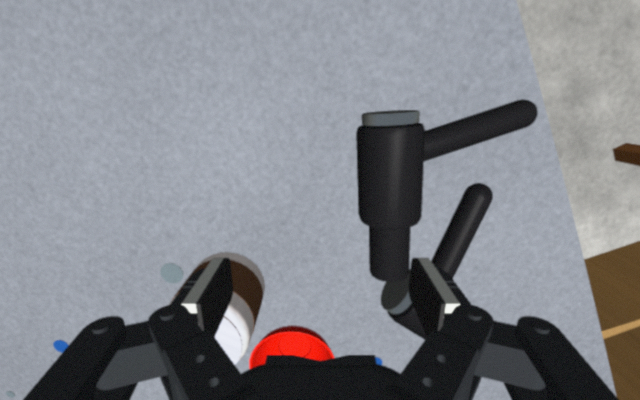

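```bash
cat > h.py <<'E'
from workcell import ctrl
import cv2, numpy as np
from scipy.spatial.transform import Rotation as Rn
def D(c): return np.array([c["k1"],0,0,0.])
def ray(c,p):
    q=cv2.undistortPoints(np.array([[p]],float),c["mtx"],D(c))[0,0]
    return -c["R"].T@c["t"], c["R"].T@np.array([q[0],q[1],1])
def onz(c,p,z):
    o,d=ray(c,p); return o+d*(z-o[2])/d[2]
def proj(c,X):
    return cv2.projectPoints(np.array(X,float).reshape(-1,1,3),cv2.Rodrigues(c["R"])[0],c["t"],c["mtx"],D(c))[0][:,0]
def tri(l):
    A=np.zeros((3,3));b=np.zeros(3)
    for c,p in l:
        o,d=ray(c,p);d/=np.linalg.norm(d);M=np.eye(3)-np.outer(d,d);A+=M;b+=M@o
    return np.linalg.solve(A,b)
def crop(src,box,f,out):
    im=cv2.imread(src);x0,y0,x1,y1=box
    cv2.imwrite(out,cv2.resize(im[y0:y1,x0:x1],None,fx=f,fy=f,interpolation=cv2.INTER_CUBIC))
def snap(n,out):
    c=ctrl.calibration(n);im=ctrl.read_camera(n);cv2.imwrite(out,im[:,:,::-1].copy());return c,im
def st():
    s=ctrl.state();q=s["eef_rot"];R=Rn.from_quat(np.r_[q[1:],q[0]]).as_matrix()
    return s,np.array(s["ee_pos"]),R
def Q(R): pass
E
python3 - <<'E'
from h import *
crop("pics/top0.png",(220,115,420,240),4,"pics/t0a.png")
crop("pics/scene0.png",(190,140,370,310),4,"pics/s0a.png")
E
```

```text
(no output)
```

View pics/t0a.png

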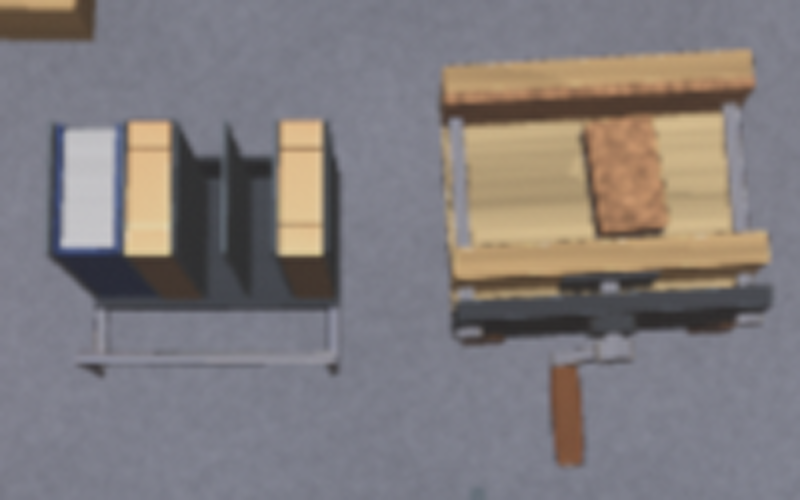

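View pics/s0a.png

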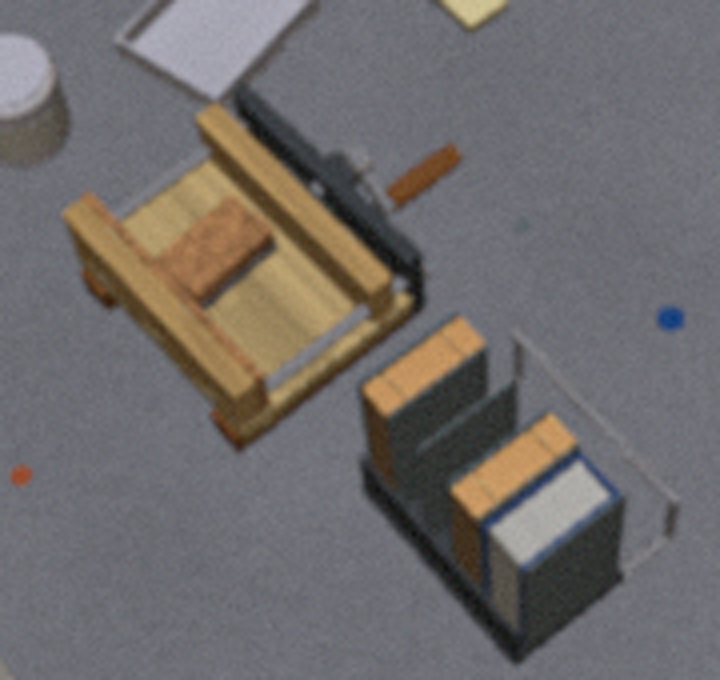

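```bash
python3 - <<'E'
from h import *
c=ctrl.calibration("top")
def p(x,y): return (220+x/4-0.4,115+y/4-0.4)
for n,x,y,z in [("rearjaw back L",443,68,.11),("rearjaw back R",752,50,.11),("front jaw inner L",452,248,.11),("front jaw inner R",768,232,.11),("block a",583,122,.084),("b",655,117,.084),("c",665,228,.084),("d",600,234,.084),
 ("panelL backL",127,121,.177),("backR",172,121,.177),("frontL",125,255,.177),("frontR",172,255,.177),("panelR backL",278,121,.177),("backR",323,121,.177),("frontL",278,255,.177),("frontR",325,255,.177),("bar L",80,357,.081),("bar R",337,357,.081),("handle root",565,366,.088),("handle end",570,465,.088)]:
    print(n,onz(c,p(x,y),z).round(4))
for n,q in [("tray",[(425,194),(460,185),(476,229),(441,239)])]:
    for a in q: print(n,onz(c,a,.03).round(4))
E
```

```text
rearjaw back L [ 0.7131 -0.0188  0.11  ]
rearjaw back R [ 0.7292 -0.2477  0.11  ]
front jaw inner L [ 0.5761 -0.0268  0.11  ]
front jaw inner R [ 0.591  -0.2566  0.11  ]
block a [ 0.681  -0.1259  0.084 ]
b [ 0.6855 -0.1802  0.084 ]
c [ 0.5995 -0.1867  0.084 ]
d [ 0.5943 -0.1383  0.084 ]
panelL backL [0.6479 0.2019 0.177 ]
backR [0.6483 0.1706 0.177 ]
frontL [0.5527 0.1993 0.177 ]
frontR [0.5532 0.167  0.177 ]
panelR backL [0.6493 0.0969 0.177 ]
backR [0.6496 0.0657 0.177 ]
frontL [0.5542 0.0943 0.177 ]
frontR [0.5547 0.0621 0.177 ]
bar L [0.4958 0.2485 0.081 ]
bar R [0.4987 0.0569 0.081 ]
handle root [ 0.4934 -0.1115  0.088 ]
handle end [ 0.4206 -0.115   0.088 ]
tray [ 0.5429 -0.3166  0.03  ]
tray [ 0.5728 -0.425   0.03  ]
tray [ 0.4367 -0.4671  0.03  ]
tray [ 0.4044 -0.3608  0.03  ]
```

```bash
cat >> h.py <<'E'
def plan(target,yaw=None):
    """shift in tool axes (cm) to world target, and turn (deg) about tool axes to make tool z down and tool y at world yaw (deg)"""
    s,p,R=st()
    d=R.T@(np.array(target)-p)*100
    print("pos",p.round(4),"yaw y",np.degrees(np.arctan2(R[1,1],R[0,1])).round(2),"z",R[:,2].round(3),"shift cm",d.round(2),"n",np.linalg.norm(d).round(1),"F",np.round(s["ft_force"],1),"w",round(s["grip_width"],4),"t",round(s["time_s"],2))
    if yaw is not None:
        a=np.radians(yaw);y=np.array([np.cos(a),np.sin(a),0]);z=np.array([0,0,-1.]);x=np.cross(y,z)
        T=np.c_[x,y,z]
        print("turn",np.degrees(Rn.from_matrix(R.T@T).as_rotvec()).round(2),"shift after turn",(T.T@(np.array(target)-p)*100).round(2))
E
python3 -m jog '[[0,0,-5,0,0,-10],[0,0,-4,0,0,-10],[0,0,0,0,0,-10.4]]' -1
python3 -c "
from h import *
plan([0.60,-0.14,0.34],93.9)"
```

```text
time_s: 0.52
ee_pos: [0.2909, 0.5832, 0.3426]
eef_rot: [0.002, -0.037, 0.999, 0.003]
ft_force: [-0.8, -0.8, -1.8]
grip_width: 0.0851
pos [0.2909 0.5832 0.3426] yaw y 94.22 z [ 0.003  0.007 -1.   ] shift cm [-25.51 -74.39  -0.14] n 78.6 F [-0.8 -0.8 -1.8] w 0.0851 t 0.53
turn [0.38 0.2  0.32] shift after turn [-25.92 -74.25   0.26]
```

```bash

python3 -m jog '[[-2,-5.7,0,0,0,0],[-2,-5.7,0,0,0,0],[-2,-5.7,0,0,0,0],[-2,-5.7,0,0,0,0],[-2,-5.7,0,0,0,0],[-2,-5.7,0,0,0,0],[-2,-5.7,0,0,0,0]]'
python3 -m jog '[[-2,-5.7,0,0,0,0],[-2,-5.7,0,0,0,0],[-2,-5.7,0,0,0,0],[-2,-5.7,0,0,0,0],[-2,-5.7,0,0,0,0],[-2,-5.7,0,0,0,0],[0,0,0,0,0,0]]'
python3 -c "
from h import *
plan([0.60,-0.14,0.34],93.9)
c,im=snap('wrist','pics/w1.png')
print(c['R'],-c['R'].T@c['t'])"
```

```text
time_s: 1.4
ee_pos: [0.4573, 0.191, 0.3383]
eef_rot: [0.0, -0.034, 0.999, 0.0]
ft_force: [1.1, -0.1, 0.3]
grip_width: 0.0851
time_s: 2.28
ee_pos: [0.5994, -0.1465, 0.3375]
eef_rot: [-0.001, -0.029, 1.0, -0.002]
ft_force: [0.2, 0.3, -0.4]
grip_width: 0.0854
pos [ 0.5994 -0.1465  0.3375] yaw y 93.34 z [-0.002 -0.004 -1.   ] shift cm [-0.1   0.64 -0.26] n 0.7 F [ 0.2  0.3 -0.4] w 0.0854 t 2.27
turn [-0.23 -0.1  -0.56] shift after turn [-0.11  0.64 -0.25]
[[-0.05809529  0.99829783 -0.00513688]
 [ 0.95024052  0.05687464  0.30628128]
 [ 0.3060521   0.01291223 -0.9519272 ]] [ 0.52093072 -0.14984585  0.4649094 ]
```

View pics/w1.png

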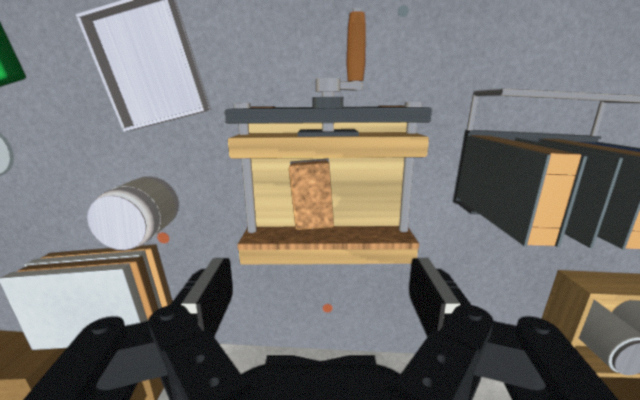

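```bash
python3 - <<'E'
from h import *
crop("pics/w1.png",(220,0,440,275),2.9,"pics/w1a.png")
E
```

```text
(no output)
```

View pics/w1a.png

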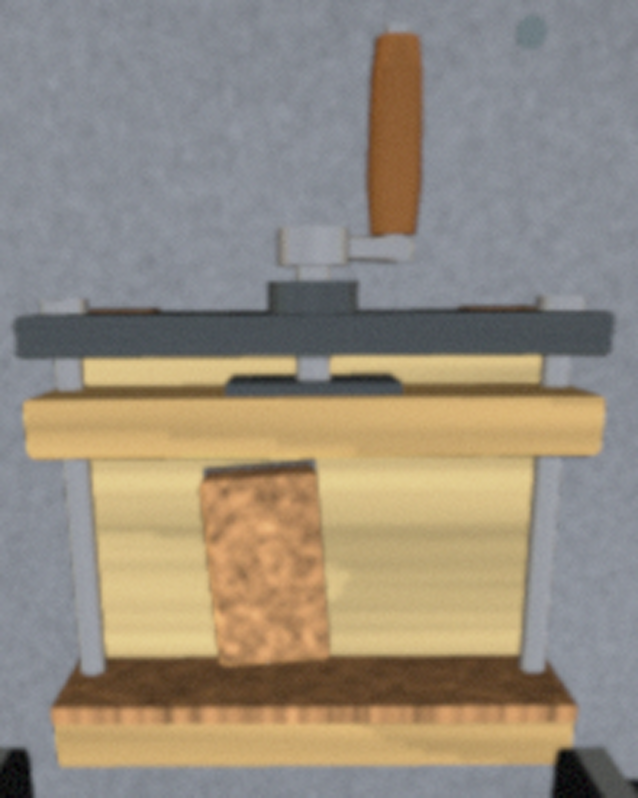

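```bash
cat > c1.py <<'E'
import pickle
from h import *
c=ctrl.calibration("wrist"); pickle.dump(c,open("cw1.pkl","wb"))
def p(x,y): return (220+(x+.5)/2.9-.5,(y+.5)/2.9-.5)
for n,x,y,z in [("front jaw L",603,458,.11),("front jaw R",25,458,.11),("rear L",577,706,.11),("rear R",52,705,.11),("foot L",520,658,.05),("foot R",105,658,.05),("block",316,472,.084),("b",203,480,.084),("b",219,664,.084),("b",328,658,.084),("hand end",397,34,.088),("hand root",394,235,.088)]:
    print(n,onz(c,p(x,y),z).round(4))
def q(x,y): return x,y
for a in [(80,16),(168,0),(206,110),(124,130)]: print("tray",onz(c,a,.03).round(4))
for a in [(551,153),(580,155),(558,244),(526,244)]: print("panel top",onz(c,a,.177).round(4))
E
python3 c1.py
```

```text
front jaw L [ 0.5754 -0.0196  0.11  ]
front jaw R [ 0.59   -0.2503  0.11  ]
rear L [ 0.6842 -0.0125  0.11  ]
rear R [ 0.6983 -0.2416  0.11  ]
foot L [ 0.6873 -0.0227  0.05  ]
foot R [ 0.7005 -0.2305  0.05  ]
block [ 0.5933 -0.1327  0.084 ]
b [ 0.5998 -0.1812  0.084 ]
b [ 0.6854 -0.1711  0.084 ]
b [ 0.6792 -0.1211  0.084 ]
hand end [ 0.4261 -0.1144  0.088 ]
hand root [ 0.4962 -0.1088  0.088 ]
tray [ 0.4357 -0.4576  0.03  ]
tray [ 0.4124 -0.3438  0.03  ]
tray [ 0.5419 -0.3023  0.03  ]
tray [ 0.5755 -0.4185  0.03  ]
panel top [0.5531 0.0726 0.177 ]
panel top [0.553  0.1011 0.177 ]
panel top [0.6456 0.1077 0.177 ]
panel top [0.6476 0.0739 0.177 ]
```

```bash
python3 - <<'E'
from h import *
c=ctrl.calibration("scene")
def p(x,y): return (190+(x+.5)/4-.5,140+(y+.5)/4-.5)
for a in [(362,388),(459,318),(487,345),(390,416)]: print("panel1 top",onz(c,p(*a),.177).round(4))
for a in [(450,488),(550,415),(578,443),(486,518)]: print("panel4 top",onz(c,p(*a),.177).round(4))
for a in [(65,212),(92,194),(263,380),(238,405)]: print("rear jaw top",onz(c,p(*a),.11).round(4))
for a in [(235,198),(272,240),(205,303),(160,262)]: print("block top",onz(c,p(*a),.084).round(4))
s,P,R=st();print(P)
c,im=snap("top","pics/t1.png"); print(proj(c,[P]))
c,im=snap("scene","pics/s1.png"); print(proj(c,[P]))
E
```

```text
panel1 top [0.6493 0.0673 0.177 ]
panel1 top [0.5573 0.0654 0.177 ]
panel1 top [0.5551 0.0965 0.177 ]
panel1 top [0.6469 0.0986 0.177 ]
panel4 top [0.6476 0.1713 0.177 ]
panel4 top [0.5549 0.1708 0.177 ]
panel4 top [0.5533 0.2009 0.177 ]
panel4 top [0.6418 0.2056 0.177 ]
rear jaw top [ 0.7272 -0.2441  0.11  ]
rear jaw top [ 0.7004 -0.2449  0.11  ]
rear jaw top [ 0.6885 -0.0164  0.11  ]
rear jaw top [ 0.7161 -0.0107  0.11  ]
block top [ 0.6035 -0.1833  0.084 ]
block top [ 0.6029 -0.1305  0.084 ]
block top [ 0.6797 -0.1157  0.084 ]
block top [ 0.687  -0.1708  0.084 ]
[ 0.59942597 -0.14271755  0.33750225]
[[386.49366323 145.28038815]]
[[247.19802149 150.68840641]]
```

```bash
python3 -c "
from h import *
plan([0.640,-0.155,0.18],97)"
```

```text
pos [ 0.5997 -0.1389  0.3378] yaw y 93.95 z [-0.001  0.001 -1.   ] shift cm [-3.92 -1.91 15.77] n 16.4 F [-0.1  0.4 -0.5] w 0.085 t 2.42
turn [ 0.08 -0.04 -3.05] shift after turn [-3.8  -2.09 15.78]
```

```bash

python3 -m jog '[[-1.3,-0.6,5.2,0,0,-3],[-1.3,-0.7,5.2,0,0,0],[-1.3,-0.7,5.3,0,0,0],[0,0,0,0,0,0],[0,0,0,0,0,0]]'
python3 -c "
from h import *
plan([0.640,-0.155,0.18],97)
c,im=snap('wrist','pics/w2.png')
import pickle;pickle.dump(c,open('cw2.pkl','wb'))
plan([0.640,-0.155,0.18],97)
"
```

```text
time_s: 3.05
ee_pos: [0.6415, -0.1547, 0.1831]
eef_rot: [0.001, -0.061, 0.998, 0.0]
ft_force: [0.9, 0.2, 0.6]
grip_width: 0.0854
pos [ 0.6415 -0.1547  0.1831] yaw y 96.99 z [ 0.002  0.    -1.   ] shift cm [ 0.15 -0.01  0.31] n 0.3 F [0.9 0.2 0.6] w 0.0854 t 3.05
turn [ 0.    0.13 -0.01] shift after turn [ 0.15 -0.01  0.31]
pos [ 0.6419 -0.1552  0.1841] yaw y 96.97 z [ 0.004 -0.    -1.   ] shift cm [0.19 0.05 0.41] n 0.5 F [0.9 0.2 0.2] w 0.0855 t 3.1
turn [-0.03  0.24 -0.03] shift after turn [0.19 0.05 0.41]
```

View pics/w2.png

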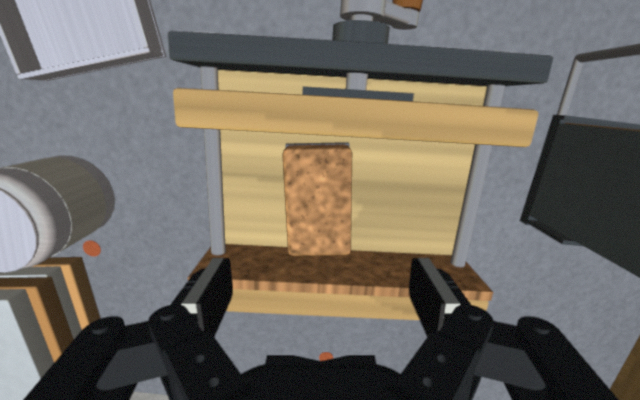

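```bash
python3 - <<'E'
from h import *
import pickle
c=pickle.load(open('cw2.pkl','rb'))
B=[onz(c,a,.084) for a in [(285,149),(351,148),(352,252),(288,254)]]
print(np.round(B,4),np.mean(B,0).round(4))
for a in [(534,146),(175,123),(489,292),(192,280)]: print("jaw",onz(c,a,.11).round(4))
for a in [(457,257),(222,246)]: print("foot",onz(c,a,.05).round(4))
plan(np.r_[np.mean(B,0)[:2],0.072],97)
E
```

```text
[[ 0.6003 -0.1855  0.084 ]
 [ 0.5937 -0.1376  0.084 ]
 [ 0.6773 -0.1239  0.084 ]
 [ 0.6855 -0.1756  0.084 ]] [ 0.6392 -0.1556  0.084 ]
jaw [ 0.574  -0.0223  0.11  ]
jaw [ 0.5879 -0.2538  0.11  ]
jaw [ 0.6852 -0.0195  0.11  ]
jaw [ 0.7021 -0.2438  0.11  ]
foot [ 0.6877 -0.0182  0.05  ]
foot [ 0.7032 -0.2395  0.05  ]
pos [ 0.6419 -0.1552  0.1841] yaw y 96.97 z [ 0.004 -0.    -1.   ] shift cm [ 0.32 -0.   11.21] n 11.2 F [0.9 0.2 0.2] w 0.0855 t 3.1
turn [-0.03  0.24 -0.03] shift after turn [ 2.800e-01 -1.000e-02  1.121e+01]
```

```bash

python3 -m jog '[[0.3,0,4,0,0,0],[0,0,4,0,0,0],[0,0,3.2,0,0,0],[0,0,0,0,0,0],[0,0,0,0,0,0],[0,0,0,0,0,0]]'
python3 -m jog '[[0,0,0,0,0,0],[0,0,0,0,0,0],[0,0,0,0,0,0],[0,0,0,0,0,0],[0,0,0,0,0,0],[0,0,0,0,0,0]]' 1

```

```text
time_s: 3.85
ee_pos: [0.6394, -0.1566, 0.072]
eef_rot: [0.002, -0.06, 0.998, -0.0]
ft_force: [0.2, 0.1, 0.2]
grip_width: 0.0855
time_s: 4.6
ee_pos: [0.6384, -0.1564, 0.0702]
eef_rot: [0.001, -0.06, 0.998, -0.0]
ft_force: [-0.8, -0.4, 5.3]
grip_width: 0.0514
```

```bash

python3 -m jog '[[0,0,-3,0,0,0],[0,0,-4,0,0,0],[0,0,-4,0,0,0],[0,0,0,0,0,-5.3],[0,0,0,0,0,-5.4],[0,0,0,0,0,0],[0,0,0,0,0,0]]'
python3 -c "
from h import *
plan([0.489,-0.388,0.18],107.7)"
```

```text
time_s: 5.48
ee_pos: [0.6373, -0.1562, 0.1787]
eef_rot: [-0.001, -0.152, 0.988, 0.0]
ft_force: [0.2, -0.5, -0.7]
grip_width: 0.0511
pos [ 0.6373 -0.1562  0.1787] yaw y 107.5 z [-0.001  0.    -1.   ] shift cm [ 21.12 -17.65  -0.12] n 27.5 F [ 0.2 -0.5 -0.7] w 0.0511 t 5.47
turn [ 0.03 -0.05 -0.2 ] shift after turn [ 21.18 -17.57  -0.13]
```

```bash

python3 -m jog '[[4.2,-3.5,0,0,0,0],[4.2,-3.5,0,0,0,0],[4.2,-3.5,0,0,0,0],[4.2,-3.5,0,0,0,0],[4.3,-3.6,0,0,0,0],[0,0,0,0,0,0],[0,0,0,0,0,0],[0,0,0,0,0,0]]'
python3 -c "
from h import *
plan([0.489,-0.388,0.1],107.7)
c,im=snap('wrist','pics/w3.png')
snap('top','pics/t3.png')
crop('pics/t3.png',(380,150,520,270),4,'pics/t3a.png')
"
```

```text
time_s: 6.48
ee_pos: [0.4911, -0.386, 0.1789]
eef_rot: [0.0, -0.154, 0.988, 0.001]
ft_force: [0.5, -0.5, -0.9]
grip_width: 0.051
pos [ 0.4911 -0.386   0.1789] yaw y 107.74 z [ 0.     0.001 -1.   ] shift cm [ 0.27 -0.14  7.89] n 7.9 F [ 0.5 -0.5 -0.9] w 0.051 t 6.47
turn [0.06 0.03 0.04] shift after turn [ 0.27 -0.13  7.89]
```

View pics/w3.png

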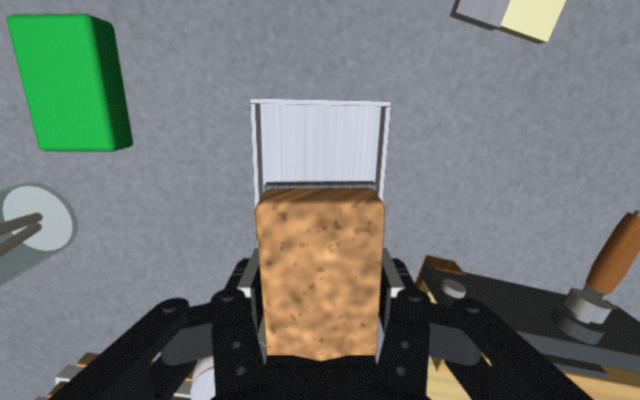

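View pics/t3a.png

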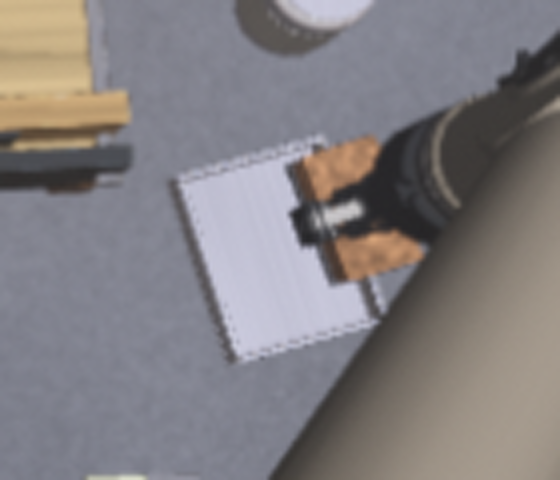

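```bash
python3 - <<'E'
from h import *
c=ctrl.calibration('wrist')
a,b=[onz(c,p,.03) for p in [(250,101),(391,103)]]
print(a,b,np.linalg.norm(a-b)); m=(a+b)/2; d=(b-a)/np.linalg.norm(b-a); n=np.array([d[1],-d[0],0]); print(m+.075*n*np.sign(n[0]))
plan((m+.075*n*np.sign(n[0]))*[1,1,0]+[0,0,.03],107.7)
E
```

```text
[ 0.43453704 -0.46698099  0.03      ] [ 0.39935632 -0.35155131  0.03      ] 0.12067183974697167
[ 0.48868857 -0.38740062  0.03      ]
pos [ 0.491  -0.3862  0.179 ] yaw y 107.74 z [ 0.     0.001 -1.   ] shift cm [ 0.26 -0.05 14.9 ] n 14.9 F [ 0.6  1.  -0.5] w 0.0512 t 6.58
turn [0.04 0.02 0.04] shift after turn [ 0.25 -0.04 14.9 ]
```

```bash

python3 -m jog '[[0.3,0,4,0,0,0],[0,0,4,0,0,0],[0,0,4,0,0,0],[0,0,2,0,0,0],[0,0,1,0,0,0],[0,0,0,0,0,0],[0,0,0,0,0,0]]'
python3 -m jog '[[0,0,0,0,0,0],[0,0,0,0,0,0],[0,0,0,0,0,0],[0,0,0,0,0,0]]' -0.42
python3 -m jog '[[0,0,-2,0,0,0],[0,0,-5,0,0,0],[0,0,-5,0,0,0],[0,0,-3,0,0,0],[0,0,0,0,0,0],[0,0,0,0,0,0]]'
python3 -c "
from h import *
c,im=snap('wrist','pics/w4.png')
import pickle;pickle.dump(c,open('cw4.pkl','wb'))
"
```

```text
time_s: 7.45
ee_pos: [0.4879, -0.3895, 0.0307]
eef_rot: [0.001, -0.153, 0.988, -0.001]
ft_force: [0.4, -0.2, -1.3]
grip_width: 0.0512
time_s: 7.95
ee_pos: [0.487, -0.3887, 0.0294]
eef_rot: [0.0, -0.153, 0.988, -0.0]
ft_force: [0.1, 0.0, 0.3]
grip_width: 0.0605
time_s: 8.7
ee_pos: [0.4865, -0.3883, 0.1792]
eef_rot: [-0.0, -0.153, 0.988, 0.0]
ft_force: [-0.2, 0.6, 0.1]
grip_width: 0.0606
```

View pics/w4.png

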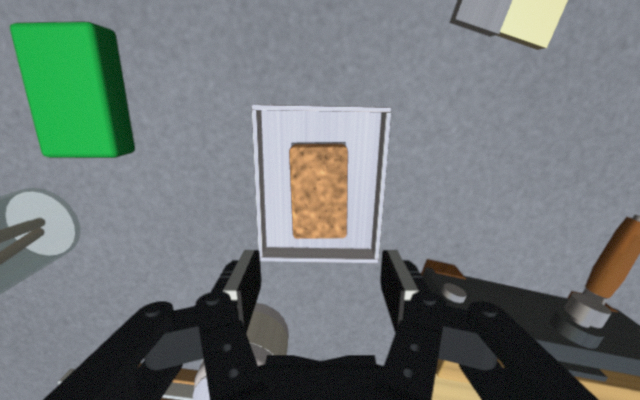

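```bash
python3 -c "
from h import *
print(ctrl.state()['joint_pos'].round(2))
plan([0.60,0.13,0.36],91)"
```

```text
[ 0.25  0.45  0.48  1.69 -0.23  1.06  2.68]
pos [ 0.4863 -0.388   0.1784] yaw y 107.59 z [-0.001  0.001 -1.   ] shift cm [-26.47  45.98 -18.1 ] n 56.1 F [ 0.3 -0.2  0.1] w 0.0605 t 8.75
turn [ 0.09 -0.07 16.59] shift after turn [-12.27  51.59 -18.16]
```

```bash

python3 -m jog '[[0,0,-6,0,0,5.5],[0,0,-6,0,0,5.5],[0,0,-6,0,0,5.6],[-1.1,5.7,0,0,0,0],[-1.1,5.7,0,0,0,0],[-1.1,5.7,0,0,0,0],[-1.1,5.7,0,0,0,0],[-1.1,5.7,0,0,0,0]]' 1
python3 -m jog '[[-1.1,5.7,0,0,0,0],[-1,5.7,0,0,0,0],[-1,5.7,0,0,0,0],[-1,5.7,0,0,0,0],[0,0,0,0,0,0],[0,0,0,0,0,0],[0,0,0,0,0,0]]'
python3 -c "
from h import *
plan([0.60,0.13,0.36],91)
c,im=snap('wrist','pics/w5.png')
import pickle;pickle.dump(c,open('cw5.pkl','wb'))
crop('pics/w5.png',(180,60,460,260),2.8,'pics/w5a.png')
plan([0.60,0.13,0.36],91)
"
```

```text
time_s: 9.75
ee_pos: [0.5365, -0.1007, 0.3579]
eef_rot: [-0.001, -0.009, 1.0, 0.0]
ft_force: [1.7, 0.1, 0.2]
grip_width: 0.0002
time_s: 10.62
ee_pos: [0.574, 0.1238, 0.3589]
eef_rot: [-0.0, -0.007, 1.0, -0.0]
ft_force: [-0.9, 0.0, -0.8]
grip_width: -0.0
pos [0.574  0.1238 0.3589] yaw y 90.81 z [-0.001 -0.001 -1.   ] shift cm [-2.61  0.58 -0.11] n 2.7 F [-0.9  0.  -0.8] w -0.0 t 10.62
turn [-0.05 -0.05 -0.19] shift after turn [-2.61  0.57 -0.11]
pos [0.574  0.1239 0.3591] yaw y 90.81 z [-0.    -0.001 -1.   ] shift cm [-2.6   0.57 -0.09] n 2.7 F [ 0.1 -0.7 -0.1] w 0.0003 t 10.68
turn [-0.03 -0.02 -0.19] shift after turn [-2.61  0.56 -0.09]
```

View pics/w5a.png

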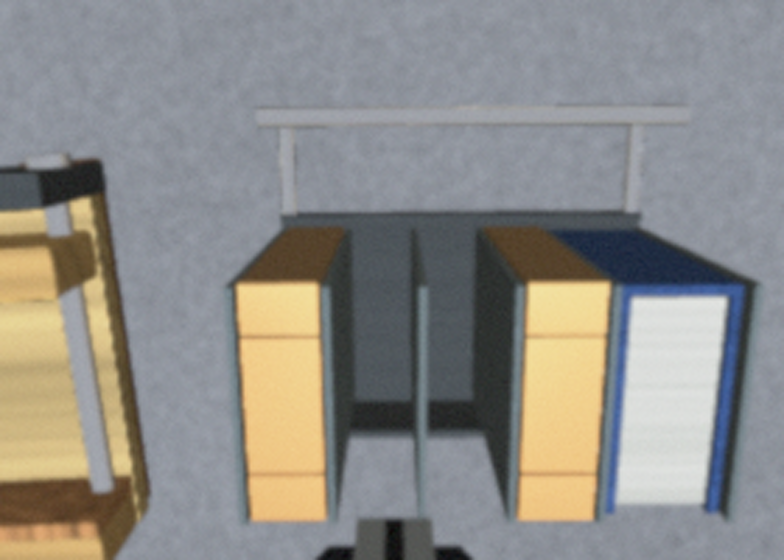

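```bash
python3 - <<'E'
from h import *
import pickle
c=pickle.load(open('cw5.pkl','rb'))
def p(x,y): return (180+(x+.5)/2.8-.5,60+(y+.5)/2.8-.5)
for n,L in [("p1",[(237,283),(320,283),(328,520),(249,520)]),("p4",[(523,282),(608,282),(599,520),(516,520)])]:
    P=np.array([onz(c,p(*a),.177) for a in L]); print(n,P.round(4),P.mean(0).round(4))
for a in [(258,116),(688,114)]: print(onz(c,p(*a),.077).round(4))
plan([0.69,0.083,0.29],1)
E
```

```text
p1 [[0.554  0.067  0.177 ]
 [0.5536 0.097  0.177 ]
 [0.648  0.099  0.177 ]
 [0.6485 0.0678 0.177 ]] [0.601  0.0827 0.177 ]
p4 [[0.5521 0.1704 0.177 ]
 [0.5517 0.2011 0.177 ]
 [0.6465 0.2061 0.177 ]
 [0.6469 0.1733 0.177 ]] [0.5993 0.1877 0.177 ]
[0.4965 0.0613 0.077 ]
[0.4927 0.2557 0.077 ]
pos [0.574  0.1239 0.3591] yaw y 90.81 z [-0.    -0.001 -1.   ] shift cm [-11.54  -4.25   6.91] n 14.1 F [ 0.1 -0.7 -0.1] w 0.0003 t 10.68
turn [-4.000e-02  1.000e-02  8.981e+01] shift after turn [-4.29 11.52  6.91]
```

```bash

python3 -m jog '[[-5.8,-2.1,0,0,0,0],[-5.8,-2.1,0,0,0,0],[0,0,0,0,0,10],[0,0,0,0,0,10],[0,0,0,0,0,10],[0,0,0,0,0,10],[0,0,0,0,0,10],[0,0,0,0,0,10]]' 1
python3 -m jog '[[0,0,2,0,0,10],[0,0,2,0,0,10],[0,0,2,0,0,9.8],[0,0,0,0,0,0],[0,0,0,0,0,0],[0,0,0,0,0,0]]'
python3 -c "
from h import *
plan([0.675,0.0838,0.187],1)
print(ctrl.state()['joint_pos'].round(2))
"
```

```text
time_s: 11.68
ee_pos: [0.6906, 0.0844, 0.3595]
eef_rot: [0.0, 0.496, 0.868, 0.0]
ft_force: [-0.0, 0.3, -0.2]
grip_width: -0.0
time_s: 12.42
ee_pos: [0.6913, 0.0855, 0.3007]
eef_rot: [0.001, 0.699, 0.715, 0.001]
ft_force: [-0.3, 0.6, -0.6]
grip_width: 0.0001
pos [0.6913 0.0855 0.3007] yaw y 1.24 z [ 0.002  0.001 -1.   ] shift cm [-0.14 -1.66 11.37] n 11.5 F [-0.3  0.6 -0.6] w 0.0001 t 12.43
turn [ 0.13 -0.03  0.24] shift after turn [-0.14 -1.63 11.37]
[-0.59  0.52  0.63  1.35 -0.3   1.36  0.06]
```

```bash

python3 -m jog '[[-0.1,-1.1,4,0,0,0],[0,0,4,0,0,0],[0,0,3.3,0,0,0],[0,0,0,0,0,0],[0,0,0,0,0,0]]'
python3 -c "
from h import *
plan([0.665,0.0838,0.187],1)
c,im=snap('top','pics/t6.png')
crop('pics/t6.png',(220,115,320,220),5,'pics/t6a.png')
c,im=snap('scene','pics/s6.png')
crop('pics/s6.png',(230,180,390,310),4,'pics/s6a.png')
"
```

```text
time_s: 13.05
ee_pos: [0.681, 0.0845, 0.1884]
eef_rot: [0.001, 0.7, 0.715, 0.001]
ft_force: [0.6, 0.0, 0.3]
grip_width: -0.0002
pos [0.681  0.0845 0.1884] yaw y 1.21 z [ 0.003  0.    -1.   ] shift cm [-0.04 -1.61  0.13] n 1.6 F [0.6 0.  0.3] w -0.0002 t 13.05
turn [ 0.18 -0.02  0.21] shift after turn [-0.04 -1.61  0.14]
```

View pics/s6a.png

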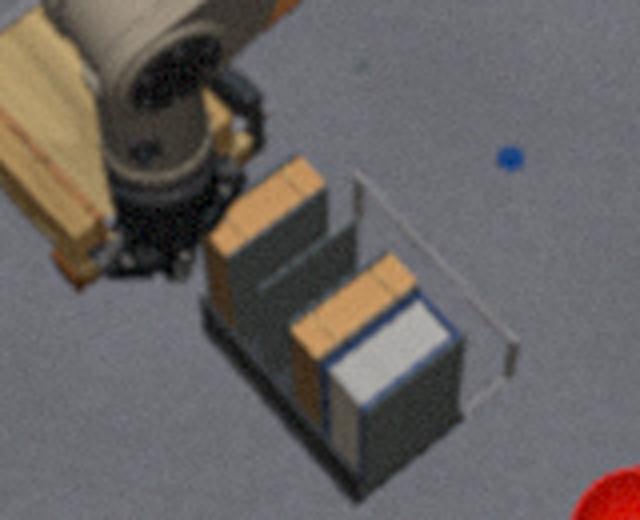

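View pics/t6a.png

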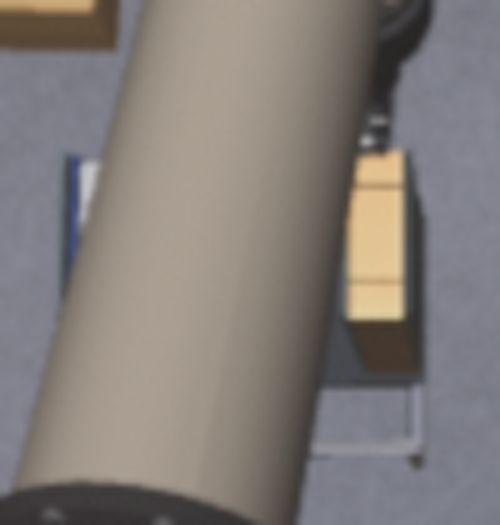

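```bash

python3 -m jog '[[0,-1,0.1,0,0,0],[0,-0.9,0,0,0,0],[0,-1.1,-0.5,0,0,0],[0,-1.1,-0.5,0,0,0],[0,-1.1,-0.5,0,0,0],[0,-1.1,-0.3,0,0,0],[0,0,0,0,0,0],[0,0,0,0,0,0]]'
python3 -c "
from h import *
plan([0.572,0.082,0.2125],1)
c,im=snap('scene','pics/s7.png')
crop('pics/s7.png',(230,180,390,310),4,'pics/s7a.png')
"
```

```text
time_s: 14.15
ee_pos: [0.6167, 0.0835, 0.2031]
eef_rot: [-0.0, 0.7, 0.714, -0.0]
ft_force: [0.4, 0.3, 0.9]
grip_width: -0.0001
pos [0.6167 0.0835 0.2031] yaw y 1.2 z [-0.  0. -1.] shift cm [-0.06 -4.47 -0.94] n 4.6 F [0.4 0.3 0.9] w -0.0001 t 14.15
turn [-0.01 -0.    0.2 ] shift after turn [-0.08 -4.47 -0.94]
```

View pics/s7a.png

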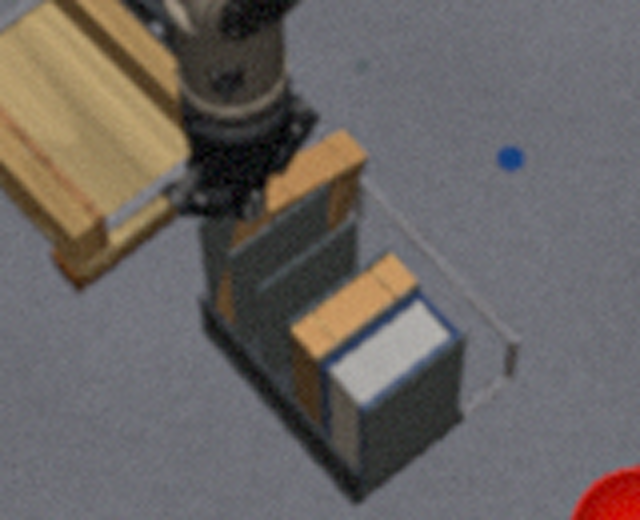

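Door 1 is tipping properly (its top at about (335,150) of the crop has moved forward and up). I'll continue.

```bash

python3 -m jog '[[0,-1.1,-0.3,0,0,0],[0,-1.1,-0.3,0,0,0],[0,-1.1,-0.2,0,0,0],[0,-1.1,-0.1,0,0,0],[0,-1,0,0,0,0],[0,-0.8,0,0,0,0],[0,0,0,0,0,0],[0,0,0,0,0,0]]'
python3 -c "
from h import *
plan([0.555,0.082,0.2125],1)
c,im=snap('scene','pics/s8.png')
crop('pics/s8.png',(230,180,390,310),4,'pics/s8a.png')
"
```

```text
time_s: 15.2
ee_pos: [0.5551, 0.0822, 0.2124]
eef_rot: [0.0, 0.7, 0.714, 0.0]
ft_force: [-0.1, -0.4, -1.0]
grip_width: 0.0001
pos [0.5551 0.0822 0.2124] yaw y 1.19 z [ 0.001  0.    -1.   ] shift cm [-0.02 -0.01 -0.01] n 0.0 F [-0.1 -0.4 -1. ] w 0.0001 t 15.2
turn [ 0.04 -0.01  0.19] shift after turn [-0.02 -0.01 -0.01]
```

View pics/s8a.png

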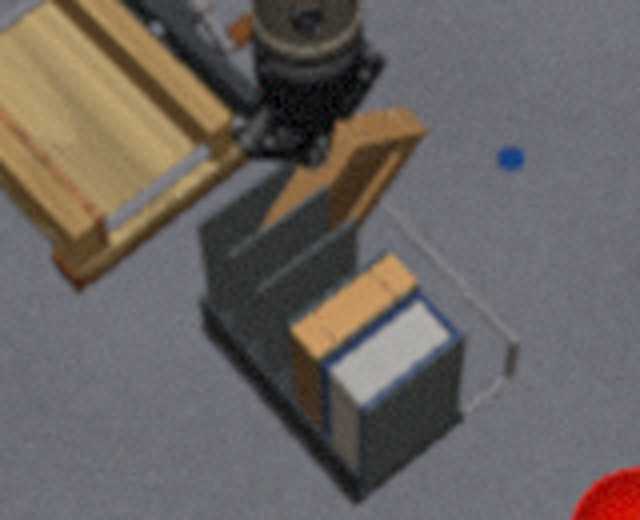

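```bash

python3 -m jog '[[0,1,-3,0,0,0],[0,0,-5,0,0,0],[0,0,-6,0,0,-10],[0,0,0,0,0,-10],[0,0,0,0,0,-10],[0,0,0,0,0,-10],[0,0,0,0,0,-10],[0,0,0,0,0,-10]]'
python3 -m jog '[[0,0,0,0,0,-10],[0,0,0,0,0,-10],[0,0,0,0,0,-10],[6,0,0,0,0,0],[0,0,0,0,0,0],[0,0,0,0,0,0],[0,0,0,0,0,0]]' -0.3
python3 -c "
from h import *
plan([0.50,0.0815,0.36],91)
c,im=snap('wrist','pics/w9.png')
import pickle;pickle.dump(c,open('cw9.pkl','wb'))
"
```

```text
time_s: 16.25
ee_pos: [0.5651, 0.0822, 0.3522]
eef_rot: [0.0, 0.246, 0.969, -0.0]
ft_force: [-0.9, 0.6, -0.2]
grip_width: 0.0
time_s: 17.12
ee_pos: [0.506, 0.0811, 0.3527]
eef_rot: [0.001, -0.01, 1.0, -0.0]
ft_force: [0.5, -1.1, -0.0]
grip_width: 0.0551
pos [0.506  0.0811 0.3527] yaw y 91.16 z [ 0.001 -0.    -1.   ] shift cm [ 0.6   0.05 -0.73] n 0.9 F [ 0.5 -1.1 -0. ] w 0.0551 t 17.12
turn [-0.01  0.08  0.16] shift after turn [ 0.6   0.05 -0.73]
```

View pics/w9.png

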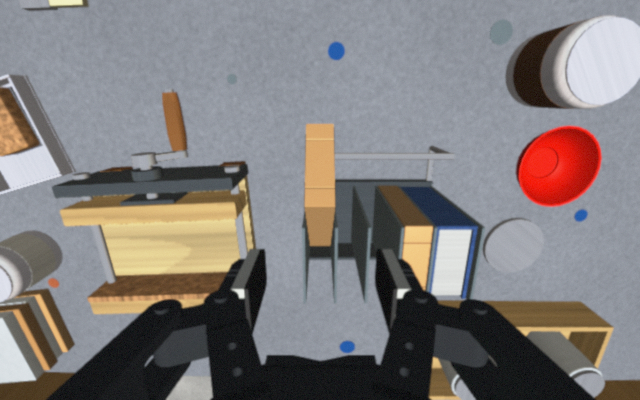

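```bash
python3 - <<'E'
from h import *
import pickle
crop('pics/w9.png',(290,110,350,260),4,'pics/w9a.png')
c=pickle.load(open('cw9.pkl','rb'))
for p in [(306,124),(334,124)]: print("front",onz(c,p,.142).round(4))
for p in [(305,205),(335.5,205)]: print("back",onz(c,p,.2005).round(4))
E
```

```text
front [0.4518 0.065  0.142 ]
front [0.4512 0.0949 0.142 ]
back [0.5231 0.0671 0.2005]
back [0.5225 0.0963 0.2005]
```

View pics/w9a.png

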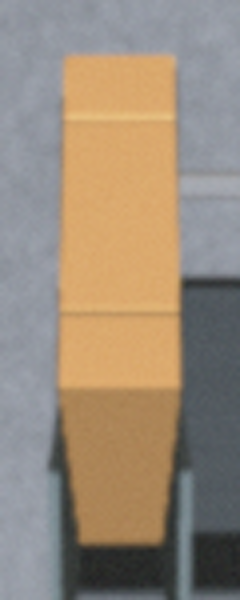

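```bash

python3 -m jog '[[2.5,0,0,0,-9.5,0],[2.5,0,0,0,-9.5,0],[0,0,0,0,-9.5,0],[0,0,0,0,-9.5,0],[0,0,0,0,0,0],[0,0,0,0,0,0]]'
python3 -c "
from h import *
plan([0.4384,0.081,0.236]);plan([0.500,0.081,0.157])
"
```

```text
time_s: 17.92
ee_pos: [0.4567, 0.08, 0.3499]
eef_rot: [0.326, -0.009, 0.945, 0.004]
ft_force: [-0.0, 0.1, 0.2]
grip_width: 0.0555
pos [0.4567 0.08   0.3499] yaw y 91.11 z [ 0.616  0.013 -0.788] shift cm [8.45 0.12 7.85] n 11.5 F [-0.   0.1  0.2] w 0.0555 t 17.93
pos [0.4567 0.08   0.3499] yaw y 91.11 z [ 0.616  0.013 -0.788] shift cm [ 8.470e+00 -1.000e-02  1.786e+01] n 19.8 F [-0.   0.1  0.2] w 0.0555 t 17.93
```

```bash

python3 -m jog '[[4.2,0,2,0,0,0],[4.25,0,3,0,0,0],[0,0,3,0,0,0],[0,0,0,0,0,0],[0,0,0,0,0,0],[0,0,0,0,0,0]]'
python3 -c "
from h import *
plan([0.4384,0.081,0.236]);plan([0.500,0.081,0.157])
c,im=snap('wrist','pics/w10.png')
"
```

```text
time_s: 18.68
ee_pos: [0.439, 0.0803, 0.235]
eef_rot: [0.326, -0.01, 0.945, 0.004]
ft_force: [0.1, -0.2, 0.9]
grip_width: 0.0554
pos [0.439  0.0803 0.235 ] yaw y 91.18 z [ 0.617  0.014 -0.787] shift cm [-0.01  0.07 -0.11] n 0.1 F [ 0.1 -0.2  0.9] w 0.0554 t 18.68
pos [0.439  0.0803 0.235 ] yaw y 91.18 z [ 0.617  0.014 -0.787] shift cm [ 0.02 -0.07  9.9 ] n 9.9 F [ 0.1 -0.2  0.9] w 0.0554 t 18.68
```

View pics/w10.png

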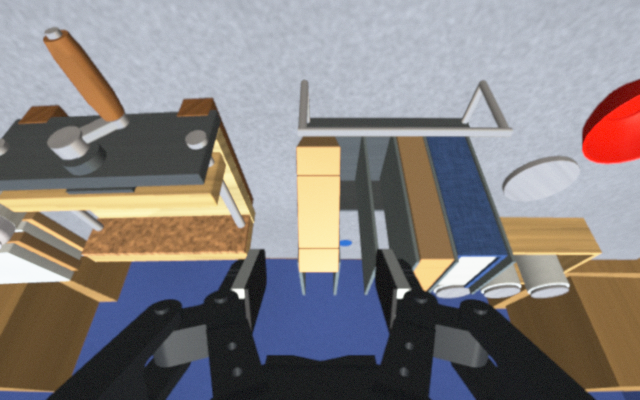

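```bash

python3 -m jog '[[0,0,3,0,0,0],[0,0,3,0,0,0],[0,0,2.4,0,0,0],[0,0,1.5,0,0,0],[0,0,0,0,0,0],[0,0,0,0,0,0],[0,0,0,0,0,0]]'
python3 -m jog '[[0,0,0,0,0,0],[0,0,0,0,0,0],[0,0,0,0,0,0],[0,0,0,0,0,0],[0,0,0,0,0,0]]' 1
python3 -c "
from h import *
plan([0.500,0.081,0.157])
c,im=snap('wrist','pics/w11.png')
c,im=snap('scene','pics/s11.png')
crop('pics/s11.png',(210,150,390,310),4,'pics/s11a.png')
"
```

```text
time_s: 19.6
ee_pos: [0.4991, 0.0813, 0.1564]
eef_rot: [0.326, -0.01, 0.945, 0.004]
ft_force: [0.2, 1.1, -0.7]
grip_width: 0.0555
time_s: 20.23
ee_pos: [0.4993, 0.0811, 0.1559]
eef_rot: [0.326, -0.01, 0.945, 0.003]
ft_force: [-4.5, -0.2, 5.8]
grip_width: 0.0293
pos [0.4993 0.0811 0.1559] yaw y 91.18 z [ 0.616  0.013 -0.788] shift cm [-0.12 -0.01 -0.04] n 0.1 F [-4.5 -0.2  5.8] w 0.0293 t 20.23
```

View pics/w11.png

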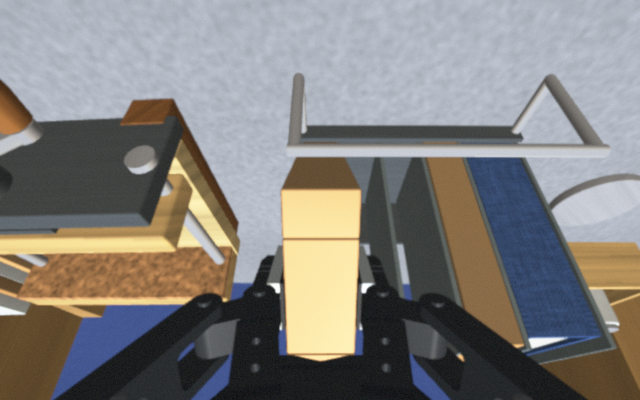

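View pics/s11a.png

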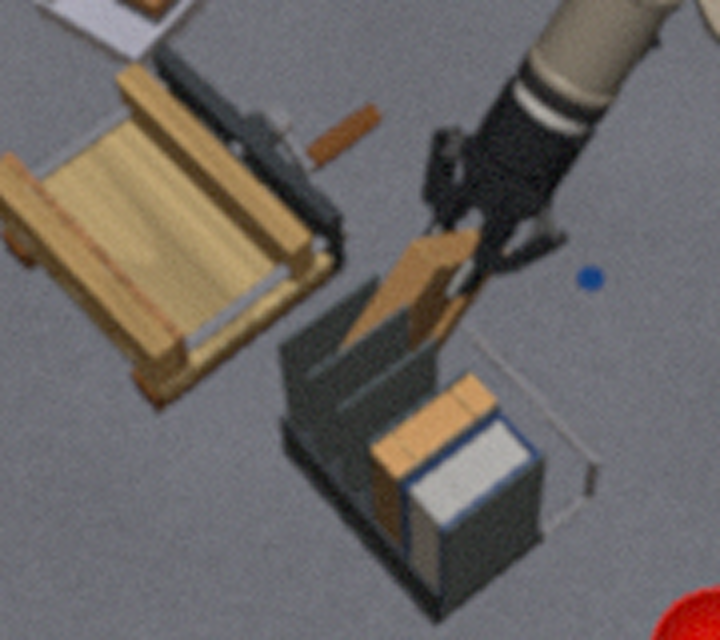

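```bash

python3 -m jog '[[-0.6,0,-0.8,0,0,0],[-1.2,0,-1.6,0,0,0],[-1.8,0,-2.4,0,0,0],[-1.8,0,-2.4,0,0,0],[0,0,0,0,0,0],[0,0,0,0,0,0]]'
python3 -m jog '[[-2.4,0,-3.1,0,0,0],[-2.4,0,-3.1,0,0,0],[-2.4,0,-3.1,0,0,0],[0,0,0,0,0,0],[0,0,0,0,0,0],[0,0,0,0,0,0]]'
python3 -c "
from h import *
plan([0.500,0.081,0.36])
c,im=snap('scene','pics/s12.png')
crop('pics/s12.png',(210,100,390,310),3.5,'pics/s12a.png')
"
```

```text
time_s: 21.08
ee_pos: [0.496, 0.0804, 0.2432]
eef_rot: [0.324, -0.01, 0.946, 0.003]
ft_force: [-0.1, 0.2, -3.7]
grip_width: 0.0292
time_s: 21.82
ee_pos: [0.4957, 0.0803, 0.3596]
eef_rot: [0.323, -0.01, 0.946, 0.002]
ft_force: [0.2, -0.2, -2.5]
grip_width: 0.0292
pos [0.4957 0.0803 0.3596] yaw y 91.15 z [ 0.611  0.011 -0.791] shift cm [-0.37  0.06  0.23] n 0.4 F [ 0.2 -0.2 -2.5] w 0.0292 t 21.82
```

View pics/s12a.png

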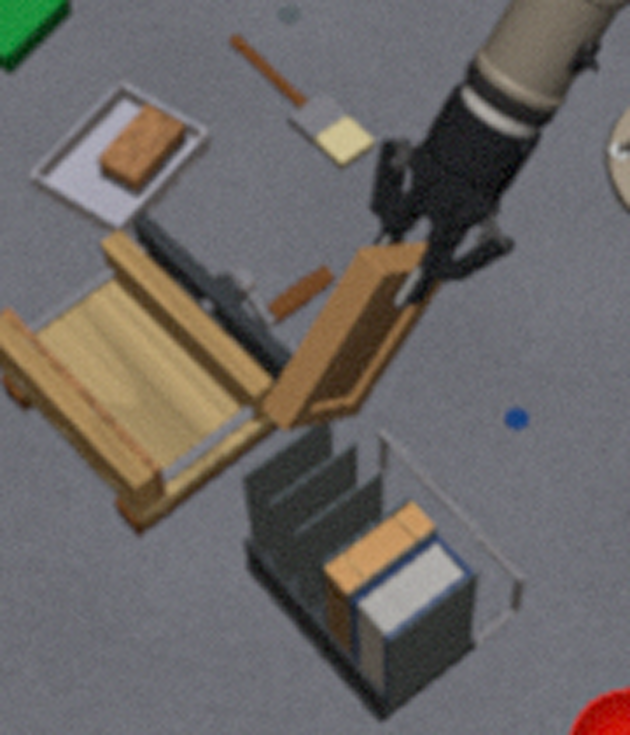

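```bash

python3 -m jog '[[0,0,0,0,9.4,0],[0,0,0,0,9.4,0],[0,0,0,0,9.4,0],[0,0,0,0,9.5,0],[0,0,0,0,0,-2.6],[0,0,0,0,0,0],[0,0,0,0,0,0]]'
python3 -c "
from h import *
plan([0.640,-0.180,0.32],93.7)
"
```

```text
time_s: 22.75
ee_pos: [0.4966, 0.0809, 0.3626]
eef_rot: [0.002, -0.033, 0.999, -0.0]
ft_force: [-0.4, -0.3, -2.4]
grip_width: 0.029
pos [0.4966 0.0809 0.3626] yaw y 93.76 z [ 0.005 -0.    -1.   ] shift cm [-12.58 -26.97   4.33] n 30.1 F [-0.4 -0.3 -2.4] w 0.029 t 22.75
turn [-0.03  0.29  0.06] shift after turn [-12.63 -26.96   4.26]
```

```bash

python3 -m jog '[[-1,-2.2,0,0,0,0],[-2.1,-4.5,0,0,0.3,0],[-2.1,-4.5,0.8,0,0,0],[-2.1,-4.5,0.9,0,0,0],[-2.1,-4.5,0.9,0,0,0],[-2.1,-4.5,0.9,0,0,0],[-1.1,-2.3,0.8,0,0,0],[0,0,0,0,0,0]]'
python3 -m jog '[[0,0,0,0,0,0],[0,0,0,0,0,0],[0,0,0,0,0,0]]'
python3 -c "
from h import *
plan([0.640,-0.180,0.22],93.7)
c,im=snap('wrist','pics/w13.png')
import pickle;pickle.dump(c,open('cw13.pkl','wb'))
c,im=snap('scene','pics/s13.png')
crop('pics/s13.png',(190,80,370,280),3.5,'pics/s13a.png')
"
```

```text
time_s: 23.75
ee_pos: [0.6397, -0.1826, 0.3189]
eef_rot: [-0.001, -0.031, 1.0, -0.001]
ft_force: [-0.7, 0.5, -3.0]
grip_width: 0.0294
time_s: 24.12
ee_pos: [0.6404, -0.179, 0.3208]
eef_rot: [0.0, -0.034, 0.999, 0.0]
ft_force: [0.5, -0.8, -3.0]
grip_width: 0.029
pos [ 0.6404 -0.179   0.3208] yaw y 93.87 z [ 0.001  0.    -1.   ] shift cm [ 0.05 -0.09 10.08] n 10.1 F [ 0.5 -0.8 -3. ] w 0.029 t 24.12
turn [0.01 0.05 0.17] shift after turn [ 0.05 -0.09 10.08]
```

View pics/w13.png

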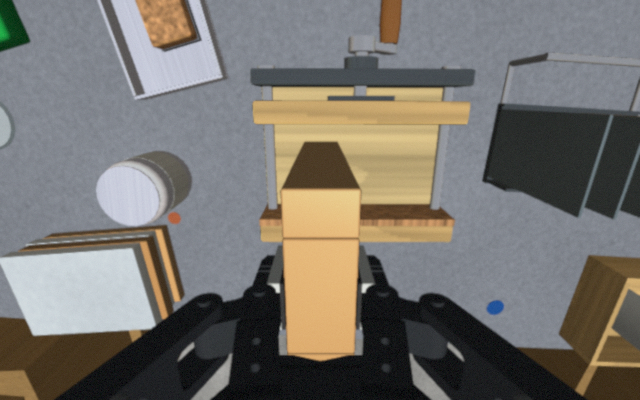

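View pics/s13a.png

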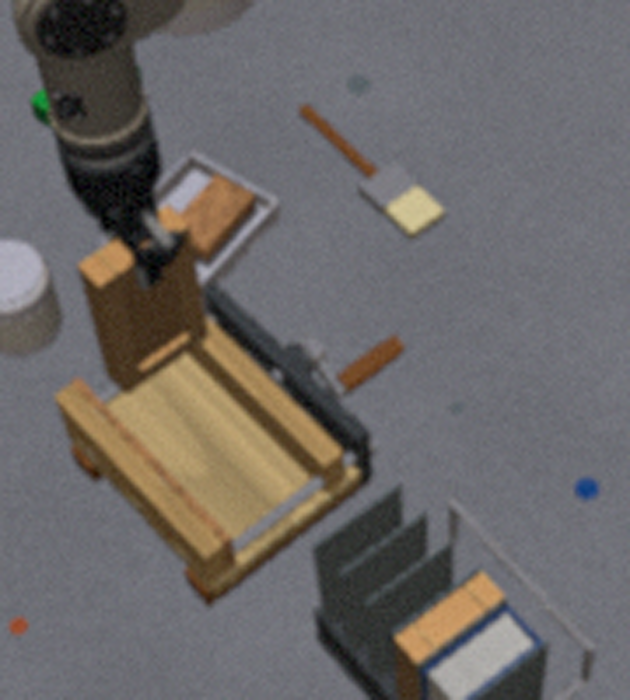

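```bash
python3 - <<'E'
from h import *
import pickle
crop('pics/w13.png',(240,60,480,250),3.3,'pics/w13a.png')
c=pickle.load(open('cw13.pkl','rb'))
for n,p,z in [("bot",(304,142),.174),("bot",(335,142),.174),("top",(282,189),.339),("top",(360,189),.339),("fj R",(254,124),.11),("fj L",(469,124),.11),("rj R",(260,221),.11),("rj L",(453,219),.11)]: print(n,onz(c,p,z).round(4))
E
```

```text
bot [ 0.5976 -0.1959  0.174 ]
bot [ 0.5958 -0.1687  0.174 ]
top [ 0.5936 -0.1957  0.339 ]
top [ 0.5917 -0.1671  0.339 ]
fj R [ 0.5905 -0.2531  0.11  ]
fj L [ 0.5747 -0.0235  0.11  ]
rj R [ 0.7016 -0.2459  0.11  ]
rj L [ 0.6838 -0.019   0.11  ]
```

View pics/w13a.png

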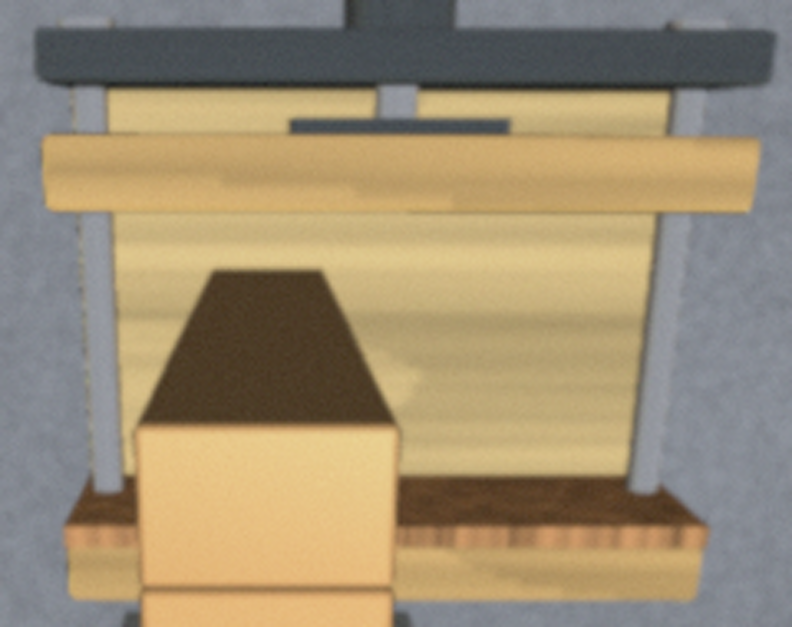

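```bash

python3 -m jog '[[0.3,0,2,0,0.7,0],[0,0,3,0,0,0],[0,0,3,0,0,0],[0,0,2,0,0,0],[0,0,1,0,0,0],[0,0,0.5,0,0,0],[0,0,0,0,0,0],[0,0,0,0,0,0]]'
python3 -c "
from h import *
plan([0.640,-0.180,0.1966],93.7)
c,im=snap('wrist','pics/w14.png')
import pickle;pickle.dump(c,open('cw14.pkl','wb'))
"
```

```text
time_s: 25.22
ee_pos: [0.6367, -0.1807, 0.2061]
eef_rot: [-0.005, -0.033, 0.999, -0.001]
ft_force: [1.0, 0.2, -2.3]
grip_width: 0.0294
pos [ 0.6367 -0.1807  0.2061] yaw y 93.78 z [-0.011 -0.001 -1.   ] shift cm [-0.35  0.04  0.94] n 1.0 F [ 1.   0.2 -2.3] w 0.0294 t 25.23
turn [-0.04 -0.62  0.08] shift after turn [-0.34  0.04  0.95]
```

View pics/w14.png

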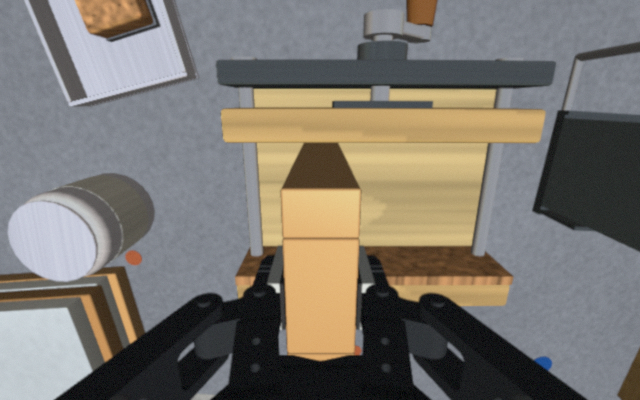

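```bash
python3 - <<'E'
from h import *
import pickle
c=pickle.load(open('cw14.pkl','rb'))
print(-c['R'].T@c['t'])
for n,p,z in [("bot",(319,143),.06),("top",(282,188),.2245),("top",(360,188),.2245),("fj R",(222,141),.11),("fj L",(542,142),.11),("rj R",(237,276),.11),("rj L",(511,276),.11)]: print(n,onz(c,p,z).round(4))
E
```

```text
[ 0.55947112 -0.18496064  0.33420917]
bot [ 0.5922 -0.1845  0.06  ]
top [ 0.5898 -0.1973  0.2245]
top [ 0.5879 -0.1687  0.2245]
fj R [ 0.5893 -0.2544  0.11  ]
fj L [ 0.5744 -0.0232  0.11  ]
rj R [ 0.6993 -0.2453  0.11  ]
rj L [ 0.6845 -0.0183  0.11  ]
```

```bash

python3 -m jog '[[0,0,0.4,0,0,0],[0,0,0.3,0,0,0],[0,0,0.2,0,0,0],[0,0,0,0,0,0],[0,0,0,0,0,0],[0,0,0,0,0,0]]'
python3 -m jog '[[0,0,0.15,0,0,0],[0,0,0,0,0,0],[0,0,0,0,0,0]]'

```

```text
time_s: 26.02
ee_pos: [0.6366, -0.1804, 0.1975]
eef_rot: [-0.005, -0.033, 0.999, -0.0]
ft_force: [-0.2, 1.0, 5.9]
grip_width: 0.0293
time_s: 26.4
ee_pos: [0.6372, -0.1804, 0.1973]
eef_rot: [-0.005, -0.033, 0.999, -0.0]
ft_force: [-1.3, 0.7, 10.5]
grip_width: 0.0296
```

```bash

python3 -m jog '[[0,0,-0.1,0,0,0],[0,0,0,0,0,0],[0,0,0,0,0,0]]'
python3 -m jog '[[0,0,0,0,0,0],[0,0,0,0,0,0],[0,0,0,0,0,0],[0,0,0,0,0,0]]' -0.15
python3 -m jog '[[0,0,-2,0,0,0],[0,0,-4,0,0,0],[0,0,-5,0,0,0],[0,0,-5,0,0,0],[0,0,0,0,0,0],[0,0,0,0,0,0]]'
python3 -c "
from h import *
plan([0.640,-0.180,0.1966],93.7)
c,im=snap('wrist','pics/w15.png')
import pickle;pickle.dump(c,open('cw15.pkl','wb'))
c,im=snap('scene','pics/s15.png')
crop('pics/s15.png',(190,80,370,280),3.5,'pics/s15a.png')
"
```

```text
time_s: 26.78
ee_pos: [0.6371, -0.1804, 0.1974]
eef_rot: [-0.005, -0.033, 0.999, -0.0]
ft_force: [1.0, 1.1, 7.2]
grip_width: 0.0294
time_s: 27.28
ee_pos: [0.6359, -0.1805, 0.1954]
eef_rot: [-0.006, -0.033, 0.999, -0.0]
ft_force: [-0.4, 0.2, 0.4]
grip_width: 0.0491
time_s: 28.02
ee_pos: [0.6379, -0.1803, 0.3563]
eef_rot: [-0.006, -0.033, 0.999, -0.0]
ft_force: [-0.2, -0.0, 0.0]
grip_width: 0.0487
pos [ 0.6379 -0.1803  0.3563] yaw y 93.78 z [-0.012 -0.001 -1.   ] shift cm [-0.4   0.02 15.96] n 16.0 F [-0.2 -0.   0. ] w 0.0487 t 28.02
turn [-0.01 -0.67  0.08] shift after turn [-2.100e-01  1.000e-02  1.597e+01]
```

View pics/w15.png

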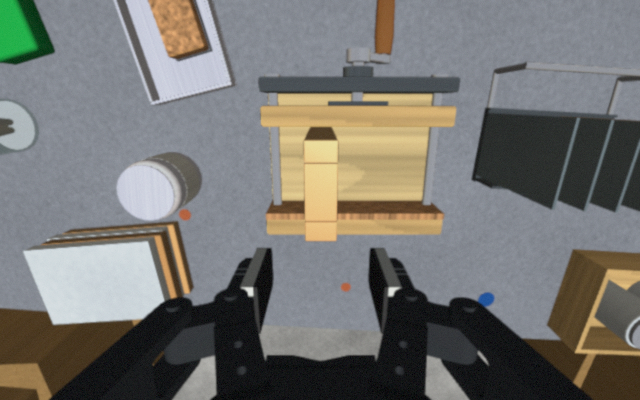

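View pics/s15a.png

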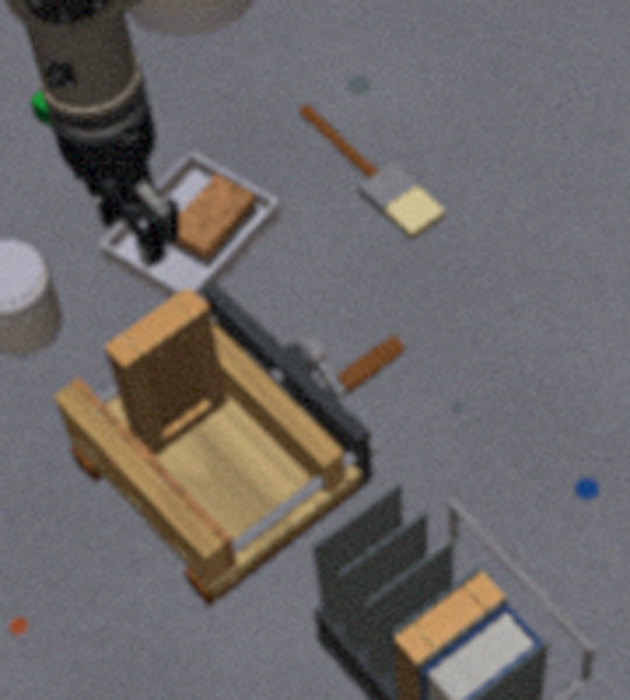

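```bash

python3 -m jog '[[-0.5,6,0,0,-0.7,0],[-0.5,6,0,0,0,0],[-0.5,6,0,0,0,0],[-0.5,6,0,0,0,0],[-0.5,6,0,0,0,0],[-0.5,6,0,0,0,0],[0,0,0,0,0,0],[0,0,0,0,0,10]]' 1
python3 -m jog '[[0,0,0,0,0,10],[0,0,0,0,0,10],[0,0,0,0,0,10],[0,0,0,0,0,10],[0,0,0,0,0,10],[0,0,0,0,0,10],[0,0,0,0,0,10],[0,0,0,0,0,10]]'
python3 -m jog '[[0,0,0,0,0,2.8],[0,0,0,0,0,0],[0,0,0,0,0,0]]'
python3 -c "
from h import *
plan([0.68,0.190,0.187],1)
"
```

```text
time_s: 29.12
ee_pos: [0.6436, 0.1811, 0.3538]
eef_rot: [-0.001, 0.056, 0.998, -0.001]
ft_force: [-0.2, -0.4, -0.1]
grip_width: 0.0
time_s: 30.12
ee_pos: [0.6438, 0.1796, 0.3543]
eef_rot: [-0.0, 0.686, 0.728, -0.001]
ft_force: [0.3, 0.2, -1.5]
grip_width: -0.0
time_s: 30.5
ee_pos: [0.644, 0.1804, 0.3549]
eef_rot: [-0.0, 0.701, 0.713, -0.001]
ft_force: [-0.5, -0.2, -0.8]
grip_width: 0.0
pos [0.644  0.1804 0.3549] yaw y 0.99 z [-0.001 -0.001 -1.   ] shift cm [ 0.91  3.64 16.79] n 17.2 F [-0.5 -0.2 -0.8] w 0.0 t 30.5
turn [-0.08  0.04 -0.01] shift after turn [ 0.9   3.61 16.79]
```

```bash

python3 -m jog '[[0.9,3.8,2,0,0,0],[0,0,5,0,0,0],[0,0,5,0,0,0],[0,0,4.7,0,0,0],[0,0,0,0,0,0],[0,0,0,0,0,0]]'
python3 -c "
from h import *
plan([0.665,0.190,0.187],1)
c,im=snap('scene','pics/s16.png')
crop('pics/s16.png',(230,180,390,310),4,'pics/s16a.png')
"
```

```text
time_s: 31.25
ee_pos: [0.6833, 0.1905, 0.1906]
eef_rot: [0.001, 0.701, 0.713, 0.001]
ft_force: [1.0, 0.4, 1.0]
grip_width: 0.0002
pos [0.6833 0.1905 0.1906] yaw y 0.99 z [ 0.003  0.    -1.   ] shift cm [-0.02 -1.83  0.35] n 1.9 F [1.  0.4 1. ] w 0.0002 t 31.25
turn [ 0.16 -0.02 -0.01] shift after turn [-0.01 -1.83  0.36]
```

View pics/s16a.png

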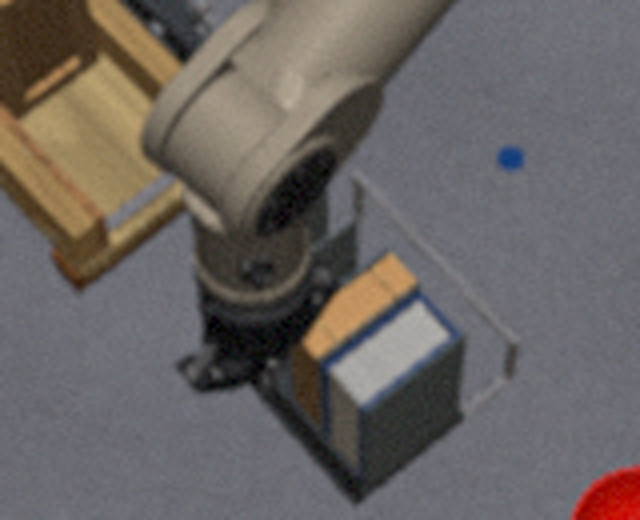

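```bash

python3 -m jog '[[0,-1,0.2,0,0,0],[0,-1,0,0,0,0],[0,-1.1,-0.4,0,0,0],[0,-1.1,-0.5,0,0,0],[0,-1.1,-0.5,0,0,0],[0,-1.1,-0.3,0,0,0],[0,0,0,0,0,0],[0,0,0,0,0,0]]'
python3 -c "
from h import *
plan([0.570,0.188,0.2125],1)
c,im=snap('scene','pics/s17.png')
crop('pics/s17.png',(230,180,390,310),4,'pics/s17a.png')
"
```

```text
time_s: 32.3
ee_pos: [0.6182, 0.1895, 0.2035]
eef_rot: [0.0, 0.701, 0.713, 0.0]
ft_force: [1.1, -0.3, 1.0]
grip_width: 0.0002
pos [0.6182 0.1895 0.2035] yaw y 0.99 z [ 0. -0. -1.] shift cm [-0.07 -4.82 -0.9 ] n 4.9 F [ 1.1 -0.3  1. ] w 0.0002 t 32.3
turn [ 0.02  0.01 -0.01] shift after turn [-0.07 -4.82 -0.9 ]
```

View pics/s17a.png

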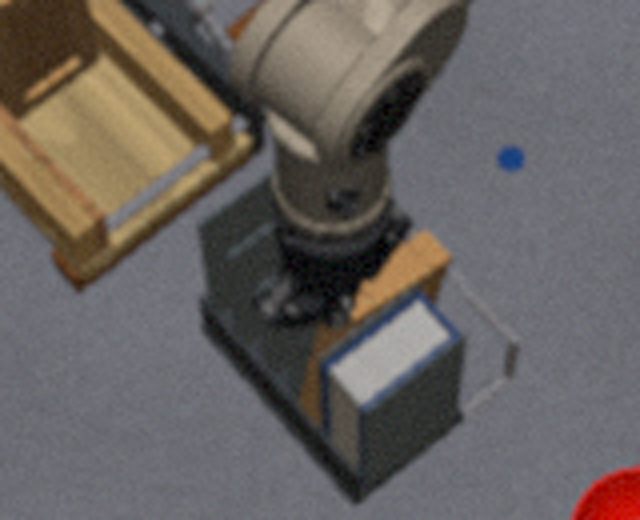

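Door 4 is tipping and the book hasn't moved. I'll carry on over the balance point, then raise and turn for the grasp.

```bash

python3 -m jog '[[0,-1.1,-0.3,0,0,0],[0,-1.1,-0.3,0,0,0],[0,-1.1,-0.2,0,0,0],[0,-1.1,-0.1,0,0,0],[0,-1,0,0,0,0],[0,-1,0,0,0,0],[0,0,0,0,0,0],[0,0,0,0,0,0]]'
python3 -m jog '[[0,1,-3,0,0,0],[0,0,-5,0,0,0],[0,0,-6,0,0,-10],[0,0,0,0,0,-10],[0,0,0,0,0,-10],[0,0,0,0,0,-10],[0,0,0,0,0,-10],[0,0,0,0,0,-10]]'
python3 -m jog '[[0,0,0,0,0,-10],[0,0,0,0,0,-10],[0,0,0,0,0,-10],[6,0,0,0,0,0],[0,0,0,0,0,0],[0,0,0,0,0,0],[0,0,0,0,0,0]]' -0.3
python3 -c "
from h import *
plan([0.50,0.185,0.36],91)
c,im=snap('wrist','pics/w18.png')
import pickle;pickle.dump(c,open('cw18.pkl','wb'))
"
```

```text
time_s: 33.35
ee_pos: [0.5541, 0.1884, 0.2124]
eef_rot: [0.0, 0.701, 0.713, -0.0]
ft_force: [1.1, 0.4, 0.4]
grip_width: 0.0001
time_s: 34.35
ee_pos: [0.5644, 0.1884, 0.3523]
eef_rot: [-0.0, 0.248, 0.969, -0.0]
ft_force: [-0.2, 0.1, -0.0]
grip_width: -0.0003
time_s: 35.22
ee_pos: [0.5053, 0.1874, 0.3529]
eef_rot: [0.001, -0.008, 1.0, -0.0]
ft_force: [-1.1, -0.2, 1.5]
grip_width: 0.0559
pos [0.5053 0.1874 0.3529] yaw y 90.93 z [ 0.001 -0.    -1.   ] shift cm [ 0.54 -0.24 -0.71] n 0.9 F [-1.1 -0.2  1.5] w 0.0559 t 35.23
turn [-0.01  0.06 -0.07] shift after turn [ 0.54 -0.23 -0.71]
```

View pics/w18.png

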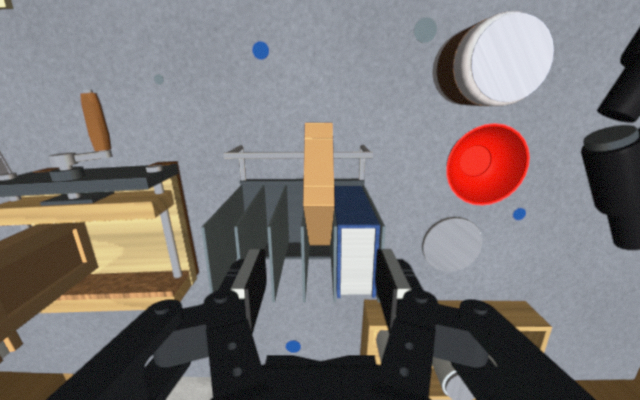

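```bash
python3 - <<'E'
from h import *
import pickle
c=pickle.load(open('cw18.pkl','rb'))
for p in [(305,123.5),(333,123.5)]: print("front",onz(c,p,.142).round(4))
for p in [(304,206),(334,206)]: print("back",onz(c,p,.2005).round(4))
E
python3 -m jog '[[2.5,0,0,0,-9.5,0],[2.5,0,0,0,-9.5,0],[0,0,0,0,-9.5,0],[0,0,0,0,-9.5,0],[0,0,0,0,0,0],[0,0,0,0,0,0]]'
python3 -c "
from h import *
plan([0.4367,0.186,0.236]);plan([0.4983,0.186,0.157])
"
```

```text
front [0.4505 0.1704 0.142 ]
front [0.45   0.2003 0.142 ]
back [0.5234 0.1724 0.2005]
back [0.5229 0.2011 0.2005]
time_s: 36.02
ee_pos: [0.4559, 0.1868, 0.3498]
eef_rot: [0.325, -0.007, 0.946, 0.003]
ft_force: [-0.7, 0.0, -0.6]
grip_width: 0.0554
pos [0.4559 0.1868 0.3498] yaw y 90.88 z [ 0.615  0.01  -0.789] shift cm [ 8.51 -0.06  7.79] n 11.5 F [-0.7  0.  -0.6] w 0.0554 t 36.02
pos [0.4559 0.1868 0.3498] yaw y 90.88 z [ 0.615  0.01  -0.789] shift cm [ 8.51 -0.16 17.81] n 19.7 F [-0.7  0.  -0.6] w 0.0554 t 36.02
```

```bash

python3 -m jog '[[4.2,0,2,0,0,0],[4.25,0,3,0,0,0],[0,0,3,0,0,0],[0,0,0,0,0,0],[0,0,0,0,0,0],[0,0,0,0,0,0]]'
python3 -c "
from h import *
plan([0.4983,0.186,0.157])
c,im=snap('wrist','pics/w19.png')
"
```

```text
time_s: 36.78
ee_pos: [0.4379, 0.1871, 0.2351]
eef_rot: [0.326, -0.008, 0.945, 0.004]
ft_force: [0.4, 0.3, 0.9]
grip_width: 0.0556
pos [0.4379 0.1871 0.2351] yaw y 90.96 z [ 0.617  0.012 -0.787] shift cm [ 0.07 -0.23  9.87] n 9.9 F [0.4 0.3 0.9] w 0.0556 t 36.77
```

View pics/w19.png

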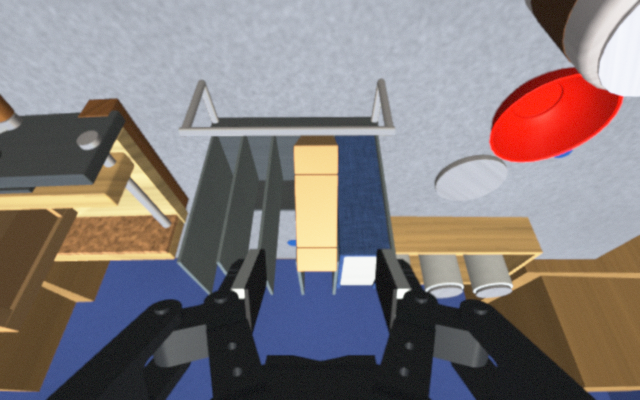

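```bash

python3 -m jog '[[0,-0.15,3,0,0,0],[0,0,3,0,0,0],[0,0,2.4,0,0,0],[0,0,1.5,0,0,0],[0,0,0,0,0,0],[0,0,0,0,0,0],[0,0,0,0,0,0]]'
python3 -m jog '[[0,0,0,0,0,0],[0,0,0,0,0,0],[0,0,0,0,0,0],[0,0,0,0,0,0],[0,0,0,0,0,0]]' 1
python3 -c "
from h import *
plan([0.4983,0.186,0.157])
"
python3 -m jog '[[-0.6,0,-0.8,0,0,0],[-1.2,0,-1.6,0,0,0],[-1.8,0,-2.4,0,0,0],[-1.8,0,-2.4,0,0,0],[0,0,0,0,0,0],[0,0,0,0,0,0]]'
python3 -c "
from h import *
plan([0.500,0.186,0.36])
c,im=snap('scene','pics/s20.png')
crop('pics/s20.png',(210,100,390,310),3.5,'pics/s20a.png')
"
```

```text
time_s: 37.7
ee_pos: [0.498, 0.1863, 0.1563]
eef_rot: [0.326, -0.008, 0.945, 0.003]
ft_force: [0.3, 0.6, -1.1]
grip_width: 0.0553
time_s: 38.33
ee_pos: [0.4982, 0.1861, 0.1559]
eef_rot: [0.326, -0.008, 0.945, 0.003]
ft_force: [-3.2, -0.3, 5.9]
grip_width: 0.029
pos [0.4982 0.1861 0.1559] yaw y 90.99 z [ 0.616  0.011 -0.788] shift cm [-0.08 -0.01 -0.08] n 0.1 F [-3.2 -0.3  5.9] w 0.029 t 38.33
time_s: 39.08
ee_pos: [0.4951, 0.185, 0.243]
eef_rot: [0.324, -0.008, 0.946, 0.002]
ft_force: [-0.4, 0.1, -5.2]
grip_width: 0.0293
pos [0.4951 0.185  0.243 ] yaw y 90.95 z [ 0.613  0.009 -0.79 ] shift cm [-7.56  0.07 -8.94] n 11.7 F [-0.4  0.1 -5.2] w 0.0293 t 39.08
```

View pics/s20a.png

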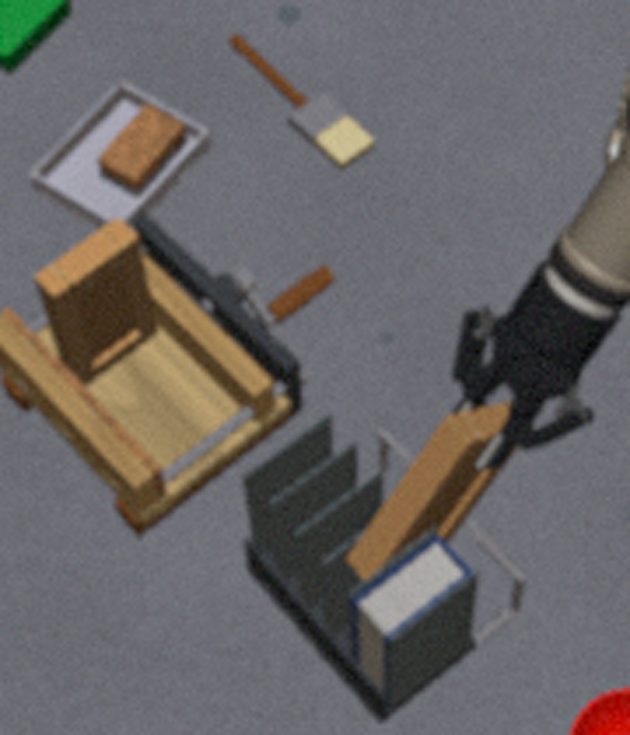

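```bash

python3 -m jog '[[-2.4,0,-3.1,0,0,0],[-2.4,0,-3.1,0,0,0],[-2.4,0,-3.1,0,0,0],[0,0,0,0,0,0],[0,0,0,0,0,0]]'
python3 -m jog '[[0,0,0,0,9.4,0],[0,0,0,0,9.4,0],[0,0,0,0,9.4,0],[0,0,0,0,9.9,0],[0,0,0,0,0,-2.8],[0,0,0,0,0,0],[0,0,0,0,0,0]]'
python3 -c "
from h import *
plan([0.632,-0.089,0.32],93.7)
"
```

```text
time_s: 39.75
ee_pos: [0.4946, 0.1849, 0.3595]
eef_rot: [0.323, -0.008, 0.946, 0.001]
ft_force: [-0.6, -0.3, -4.8]
grip_width: 0.0293
time_s: 40.62
ee_pos: [0.4951, 0.1856, 0.3615]
eef_rot: [-0.002, -0.033, 0.999, -0.001]
ft_force: [-0.2, 0.7, -4.7]
grip_width: 0.029
pos [0.4951 0.1856 0.3615] yaw y 93.76 z [-0.004 -0.002 -1.   ] shift cm [-11.87 -28.3    4.16] n 31.0 F [-0.2  0.7 -4.7] w 0.029 t 40.62
turn [-0.09 -0.21  0.06] shift after turn [-11.89 -28.29   4.15]
```

```bash

python3 -m jog '[[-1,-2.4,0,0,0,0],[-2,-4.7,0,0,0,0],[-2,-4.7,0.8,0,0,0],[-2,-4.7,0.9,0,0,0],[-2,-4.7,0.9,0,0,0],[-2,-4.7,0.9,0,0,0],[-0.9,-2.4,0.7,0,0,0],[0,0,0,0,0,0]]'
python3 -m jog '[[0,0,0,0,0,0],[0,0,0,0,0,0],[0,0,0,0,0,0]]'
python3 -c "
from h import *
plan([0.632,-0.089,0.22],93.7)
c,im=snap('wrist','pics/w21.png')
import pickle;pickle.dump(c,open('cw21.pkl','wb'))
"
```

```text
time_s: 41.62
ee_pos: [0.6323, -0.0916, 0.3196]
eef_rot: [-0.002, -0.031, 1.0, -0.001]
ft_force: [0.1, 0.2, -3.4]
grip_width: 0.0292
time_s: 42.0
ee_pos: [0.6331, -0.0874, 0.3211]
eef_rot: [-0.001, -0.034, 0.999, 0.0]
ft_force: [-0.2, -0.1, -4.4]
grip_width: 0.0294
pos [ 0.6331 -0.0874  0.3211] yaw y 93.88 z [-0.001  0.    -1.   ] shift cm [ 0.1  -0.15 10.11] n 10.1 F [-0.2 -0.1 -4.4] w 0.0294 t 42.0
turn [ 0.02 -0.08  0.18] shift after turn [ 0.12 -0.15 10.11]
```

View pics/w21.png

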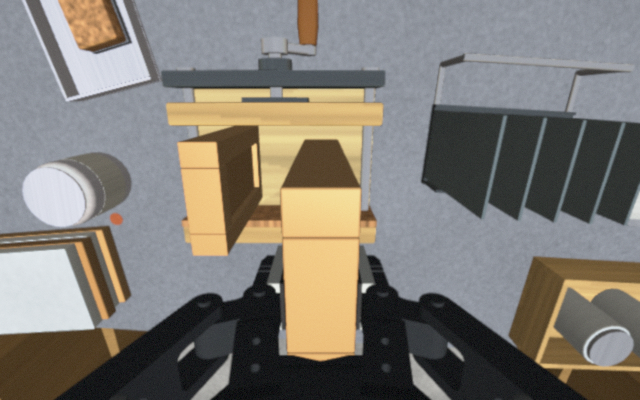

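```bash
python3 - <<'E'
from h import *
import pickle
c=pickle.load(open('cw21.pkl','rb'))
for n,p,z in [("bot",(304,141),.1745),("bot",(335,141),.1745),("top",(282,188),.3395),("top",(360,188),.3395),("fj R",(168,124),.11),("fj L",(382,124),.11),("rj R",(185,220),.11),("rj L",(376,219),.11),
 ("p1 fR",(180,139),.215),("p1 fL",(214,139),.215),("p1 bL",(227,254),.215),("p1 bR",(193,254),.215)]: print(n,onz(c,p,z).round(4))
crop('pics/w21.png',(150,60,400,260),3.2,'pics/w21a.png')
E
```

```text
bot [ 0.5891 -0.1044  0.1745]
bot [ 0.5873 -0.0772  0.1745]
top [ 0.586  -0.1042  0.3395]
top [ 0.584  -0.0756  0.3395]
fj R [ 0.5888 -0.2541  0.11  ]
fj L [ 0.5736 -0.025   0.11  ]
rj R [ 0.6988 -0.243   0.11  ]
rj L [ 0.6822 -0.0181  0.11  ]
p1 fR [ 0.5887 -0.1956  0.215 ]
p1 fL [ 0.587 -0.17   0.215]
p1 bL [ 0.6827 -0.1627  0.215 ]
p1 bR [ 0.6848 -0.1915  0.215 ]
```

View pics/w21a.png

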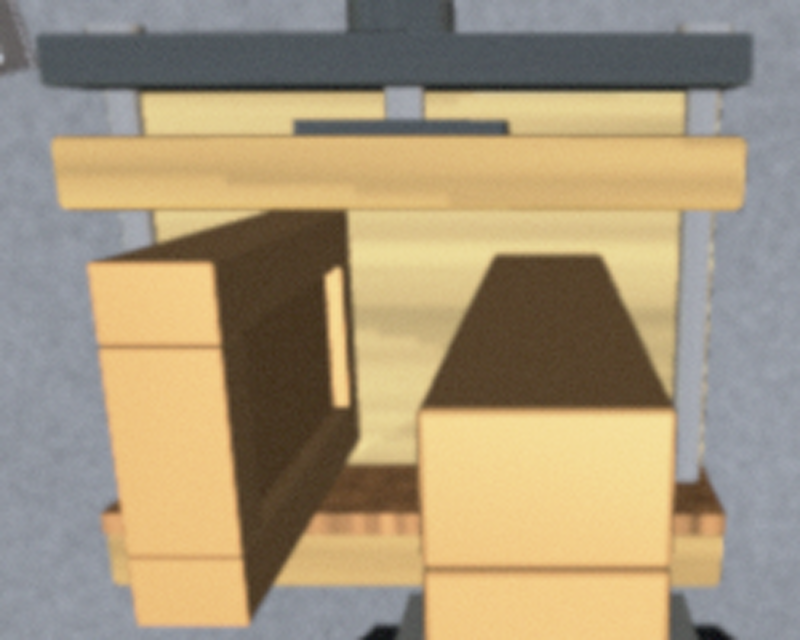

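```bash

python3 -m jog '[[0.3,-0.1,2,0,0.3,0],[0,0,3,0,0,0],[0,0,3,0,0,0],[0,0,2,0,0,0],[0,0,1,0,0,0],[0,0,0.5,0,0,0],[0,0,0,0,0,0],[0,0,0,0,0,0]]'
python3 -c "
from h import *
plan([0.630,-0.089,0.1972],93.7)
c,im=snap('wrist','pics/w22.png')
import pickle;pickle.dump(c,open('cw22.pkl','wb'))
"
```

```text
time_s: 43.05
ee_pos: [0.6299, -0.0901, 0.2065]
eef_rot: [-0.003, -0.033, 0.999, -0.0]
ft_force: [0.2, 0.1, -3.4]
grip_width: 0.0294
pos [ 0.6299 -0.0901  0.2065] yaw y 93.78 z [-0.006 -0.001 -1.   ] shift cm [-0.02  0.11  0.93] n 0.9 F [ 0.2  0.1 -3.4] w 0.0294 t 43.05
turn [-0.02 -0.34  0.08] shift after turn [-0.02  0.11  0.93]
```

View pics/w22.png

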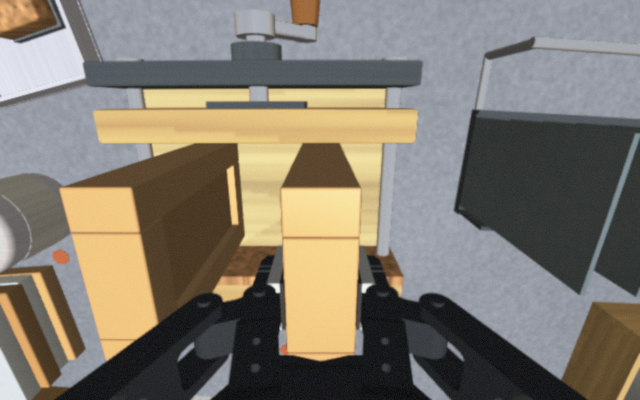

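```bash

python3 -m jog '[[0,0,0.4,0,0,0],[0,0,0.3,0,0,0],[0,0,0.2,0,0,0],[0,0,0,0,0,0],[0,0,0,0,0,0],[0,0,0,0,0,0]]'
python3 -m jog '[[0,0,0.1,0,0,0],[0,0,0,0,0,0],[0,0,0,0,0,0]]'

```

```text
time_s: 43.85
ee_pos: [0.6293, -0.0899, 0.1968]
eef_rot: [-0.004, -0.033, 0.999, -0.0]
ft_force: [-0.7, 0.4, -2.2]
grip_width: 0.0298
time_s: 44.22
ee_pos: [0.6298, -0.0899, 0.1967]
eef_rot: [-0.003, -0.033, 0.999, -0.0]
ft_force: [-1.3, 0.3, 4.1]
grip_width: 0.0291
```

```bash

python3 -m jog '[[0,0,0,0,0,0],[0,0,0,0,0,0],[0,0,0,0,0,0],[0,0,0,0,0,0]]' -0.15
python3 -m jog '[[0,0,-2,0,0,0],[0,0,-4,0,0,0],[0,0,-5,0,0,0],[0,0,-5,0,0,0],[0,0,0,0,0,0],[0,0,0,0,0,0],[0,0,0,0,0,0]]'
python3 -c "
from h import *
plan([0.640,-0.180,0.1966],93.7)
c,im=snap('wrist','pics/w23.png')
import pickle;pickle.dump(c,open('cw23.pkl','wb'))
c,im=snap('scene','pics/s23.png')
crop('pics/s23.png',(190,100,370,280),3.5,'pics/s23a.png')
"
```

```text
time_s: 44.72
ee_pos: [0.6294, -0.09, 0.1955]
eef_rot: [-0.004, -0.033, 0.999, -0.0]
ft_force: [-0.7, 0.1, -0.6]
grip_width: 0.0491
time_s: 45.6
ee_pos: [0.6298, -0.0895, 0.3538]
eef_rot: [-0.005, -0.033, 0.999, 0.0]
ft_force: [0.0, 0.9, -0.6]
grip_width: 0.0492
pos [ 0.6298 -0.0895  0.3538] yaw y 93.79 z [-0.01 -0.   -1.  ] shift cm [-0.58 -9.1  15.71] n 18.2 F [ 0.   0.9 -0.6] w 0.0492 t 45.6
turn [ 0.02 -0.6   0.09] shift after turn [-0.43 -9.1  15.72]
```

View pics/w23.png

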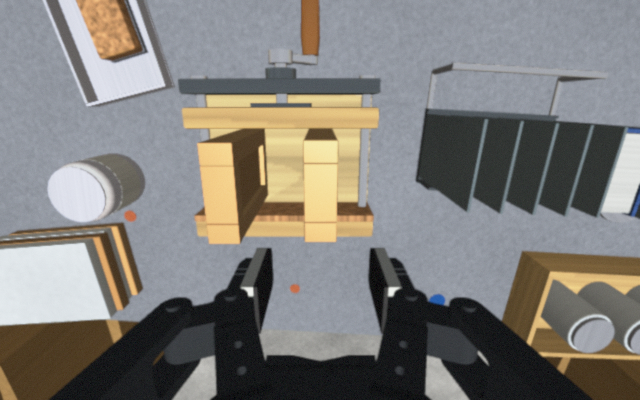

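View pics/s23a.png

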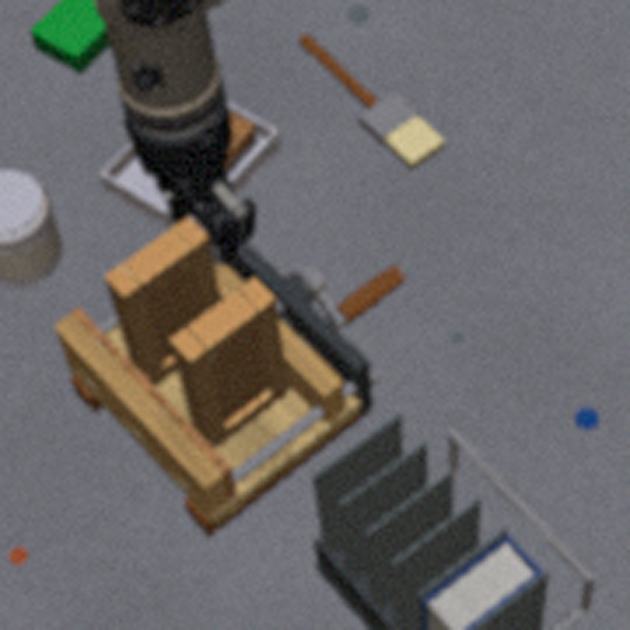

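```bash

python3 -c "
from h import *
plan([0.485,-0.11,0.30],93.7)
"
```

```text
pos [ 0.63   -0.0896  0.3541] yaw y 93.79 z [-0.01 -0.   -1.  ] shift cm [14.55 -1.08  5.56] n 15.6 F [ 0.8 -0.2 -0.7] w 0.0494 t 45.7
turn [ 0.01 -0.57  0.09] shift after turn [14.6  -1.1   5.41]
```

```bash

python3 -m jog '[[4.9,-0.4,0,0,-0.5,0],[4.9,-0.4,0,0,0,0],[4.8,-0.3,0,0,0,0],[0,0,3,0,0,0],[0,0,2.5,0,0,0],[0,0,0,0,0,0],[0,0,0,0,0,0],[0,0,0,0,0,0]]'
python3 -c "
from h import *
plan([0.485,-0.11,0.30],93.7)
c,im=snap('wrist','pics/w24.png')
import pickle;pickle.dump(c,open('cw24.pkl','wb'))
print(ctrl.state()['joint_pos'].round(2))
"
```

```text
time_s: 46.7
ee_pos: [0.4864, -0.1106, 0.3019]
eef_rot: [0.002, -0.033, 0.999, -0.0]
ft_force: [0.6, -0.1, -0.3]
grip_width: 0.0489
pos [ 0.4864 -0.1106  0.3019] yaw y 93.79 z [ 0.003 -0.    -1.   ] shift cm [0.14 0.07 0.19] n 0.2 F [ 0.6 -0.1 -0.3] w 0.0489 t 46.7
turn [-0.03  0.18  0.09] shift after turn [0.14 0.07 0.19]
[-0.3   0.09  0.47  1.83 -0.04  1.23  1.82]
```

View pics/w24.png

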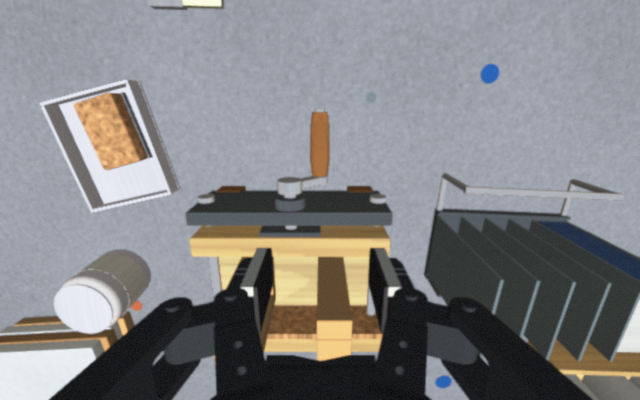

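```bash
python3 - <<'E'
from h import *
import pickle
crop('pics/w24.png',(180,90,400,240),3.6,'pics/w24a.png')
crop('pics/s23.png',(255,155,325,215),8,'pics/s23b.png')
E
```

```text
(no output)
```

View pics/w24a.png

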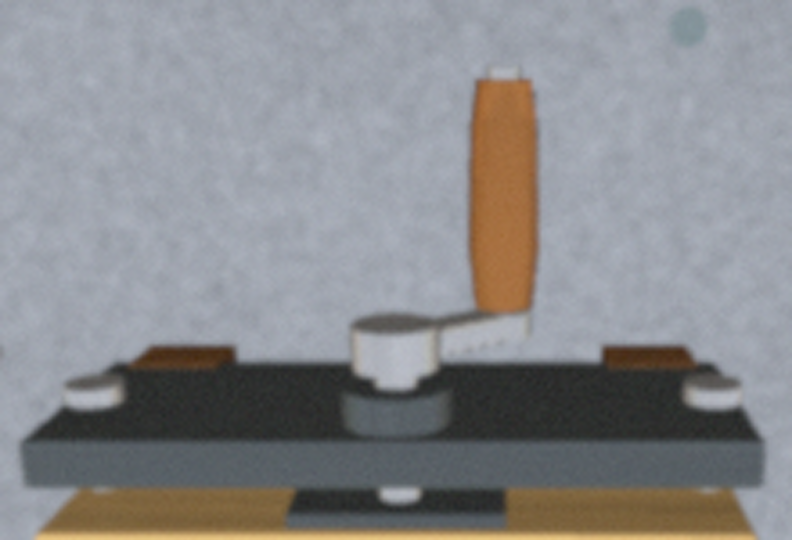

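View pics/s23b.png

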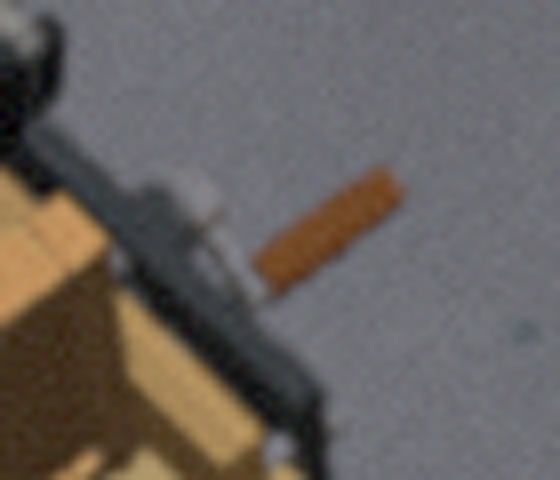

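```bash
python3 - <<'E'
from h import *
import pickle
w=pickle.load(open('cw24.pkl','rb')); s=ctrl.calibration('scene')
e=tri([(w,(320,112.2)),(s,(304.2,176.8))]); r=tri([(w,(320,176.1)),(s,(288.1,189.6))])
print("end",e.round(4),"root",r.round(4),np.linalg.norm(e-r))
for z in (.065,.07,.075,.08,.085): print(z,onz(w,(320,112.2),z).round(4),onz(w,(320,176.1),z).round(4),onz(w,(320,144),z).round(4))
print("hub", onz(w,(290,185),.1).round(4),onz(w,(290,185),.088).round(4))
E
```

```text
end [ 0.4213 -0.1152  0.0666] root [ 0.4952 -0.1098  0.0649] 0.07412878362145434
0.065 [ 0.4212 -0.1152  0.065 ] [ 0.4957 -0.1103  0.065 ] [ 0.4571 -0.1128  0.065 ]
0.07 [ 0.421  -0.1152  0.07  ] [ 0.4944 -0.1103  0.07  ] [ 0.4564 -0.1128  0.07  ]
0.075 [ 0.4209 -0.1152  0.075 ] [ 0.4932 -0.1104  0.075 ] [ 0.4558 -0.1129  0.075 ]
0.08 [ 0.4207 -0.1152  0.08  ] [ 0.492  -0.1105  0.08  ] [ 0.4551 -0.1129  0.08  ]
0.085 [ 0.4205 -0.1151  0.085 ] [ 0.4908 -0.1105  0.085 ] [ 0.4544 -0.1129  0.085 ]
hub [ 0.4994 -0.1431  0.1   ] [ 0.5028 -0.1442  0.088 ]
```

```bash

python3 -m jog '[[3,-0.2,3,0,-5,0],[1,0,4,0,-5,0],[0,0,0,0,0,0],[0,0,0,0,0,0],[0,0,0,0,0,0]]'
python3 -c "
from h import *
plan([0.4457,-0.1136,0.062])
print(ctrl.state()['joint_pos'].round(2))
"
```

```text
time_s: 47.38
ee_pos: [0.4526, -0.1151, 0.2327]
eef_rot: [0.09, -0.033, 0.995, 0.002]
ft_force: [0.1, -1.1, -0.4]
grip_width: 0.049
pos [ 0.4526 -0.1151  0.2327] yaw y 93.83 z [ 0.179  0.01  -0.984] shift cm [ 3.73  0.22 16.68] n 17.1 F [ 0.1 -1.1 -0.4] w 0.049 t 47.38
[-0.3  -0.03  0.48  2.1  -0.04  0.89  1.84]
```

```bash

python3 -m jog '[[1.2,0.1,4,0,0,0],[1.2,0.1,4,0,0,0],[1.3,0,4,0,0,0],[0,0,2,0,0,0],[0,0,0,0,0,0],[0,0,0,0,0,0],[0,0,0,0,0,0]]'
python3 -c "
from h import *
plan([0.4457,-0.1136,0.062])
print(ctrl.state()['joint_pos'].round(2))
c,im=snap('wrist','pics/w25.png')
import pickle;pickle.dump(c,open('cw25.pkl','wb'))
"
```

```text
time_s: 48.25
ee_pos: [0.4389, -0.1138, 0.0872]
eef_rot: [0.089, -0.033, 0.995, 0.003]
ft_force: [0.1, 0.6, 0.0]
grip_width: 0.0492
pos [ 0.4389 -0.1138  0.0872] yaw y 93.8 z [ 0.178  0.011 -0.984] shift cm [-0.22 -0.02  2.6 ] n 2.6 F [0.1 0.6 0. ] w 0.0492 t 48.25
[-0.23  0.2   0.47  2.28 -0.28  0.53  2.09]
```

View pics/w25.png

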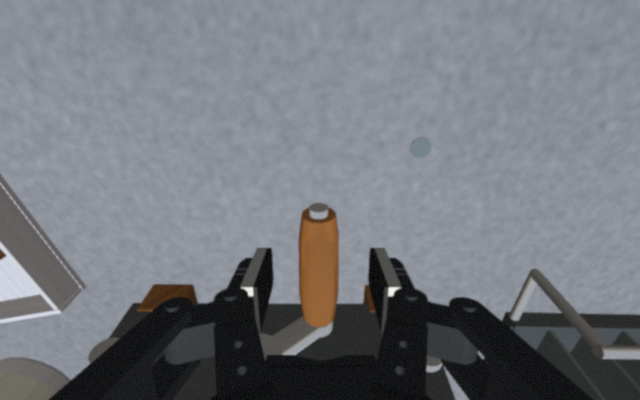

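```bash

python3 -m jog '[[-0.2,0,1.3,0,0,0],[0,0,1.3,0,0,0],[0,0,0,0,0,0],[0,0,0,0,0,0]]'
python3 -m jog '[[0,0,0,0,0,0],[0,0,0,0,0,0],[0,0,0,0,0,0],[0,0,0,0,0,0],[0,0,0,0,0,0],[0,0,0,0,0,0]]' 1
python3 -c "
from h import *
plan([0.4457,-0.1136,0.062])
print(ctrl.state()['joint_pos'].round(2),ctrl.state()['ft_torque'])
c,im=snap('scene','pics/s26.png')
crop('pics/s26.png',(240,130,340,220),6,'pics/s26a.png')
"
```

```text
time_s: 48.8
ee_pos: [0.444, -0.1134, 0.0607]
eef_rot: [0.088, -0.033, 0.996, 0.003]
ft_force: [-0.5, -0.6, 0.6]
grip_width: 0.0489
time_s: 49.55
ee_pos: [0.4443, -0.114, 0.0609]
eef_rot: [0.088, -0.032, 0.996, 0.002]
ft_force: [-2.1, -4.8, 5.8]
grip_width: 0.0197
pos [ 0.4443 -0.114   0.0609] yaw y 93.72 z [ 0.176  0.01  -0.984] shift cm [-0.16  0.03 -0.08] n 0.2 F [-2.1 -4.8  5.8] w 0.0197 t 49.55
[-0.19  0.26  0.43  2.29 -0.35  0.47  2.15] [-1.00834856  0.34227472 -0.16119754]
```

View pics/s26a.png

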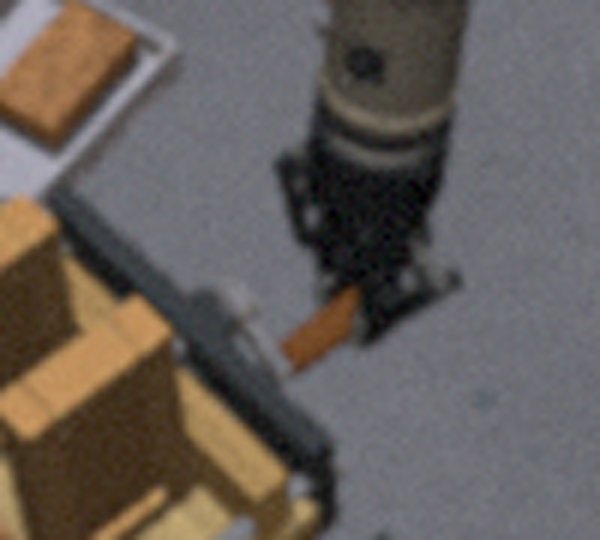

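```bash
cat > cr.py <<'E'
import numpy as np,sys
def rows(a0,a1,n,r=4.5,t=10.1):
    a=np.radians(np.linspace(a0,a1,n+1));y=r*np.sin(a);z=-r*np.cos(a);x=a/(2*np.pi)
    c,s=np.cos(np.radians(t)),np.sin(np.radians(t))
    for dx,dy,dz in zip(np.diff(x),np.diff(y),np.diff(z)):
        print([round(v,2) for v in(-c*dx-s*dz,dy,s*dx-c*dz)])
if __name__=="__main__": rows(*map(float,sys.argv[1:3]),int(sys.argv[3]))
E
python3 cr.py 47.6 119.6 6; echo; python3 cr.py 119.6 191.6 6
```

```text
[np.float64(-0.17), np.float64(0.56), np.float64(-0.74)]
[np.float64(-0.18), np.float64(0.39), np.float64(-0.84)]
[np.float64(-0.19), np.float64(0.2), np.float64(-0.9)]
[np.float64(-0.2), np.float64(0.01), np.float64(-0.92)]
[np.float64(-0.19), np.float64(-0.19), np.float64(-0.9)]
[np.float64(-0.18), np.float64(-0.38), np.float64(-0.84)]

[np.float64(-0.17), np.float64(-0.55), np.float64(-0.75)]
[np.float64(-0.14), np.float64(-0.69), np.float64(-0.62)]
[np.float64(-0.12), np.float64(-0.81), np.float64(-0.46)]
[np.float64(-0.08), np.float64(-0.89), np.float64(-0.29)]
[np.float64(-0.05), np.float64(-0.93), np.float64(-0.1)]
[np.float64(-0.02), np.float64(-0.94), np.float64(0.1)]
```

```bash

python3 -m jog '[[-0.17,0.56,-0.74,0,0,0],[-0.18,0.39,-0.84,0,0,0],[-0.19,0.2,-0.9,0,0,0],[0,0,0,0,0,0],[0,0,0,0,0,0]]'
python3 -m jog '[[-0.2,0.01,-0.92,0,0,0],[-0.19,-0.19,-0.9,0,0,0],[-0.18,-0.38,-0.84,0,0,0],[0,0,0,0,0,0],[0,0,0,0,0,0]]'
python3 -c "
from h import *
c,im=snap('scene','pics/s27.png')
crop('pics/s27.png',(220,110,340,230),5,'pics/s27a.png')
"
```

```text
time_s: 50.22
ee_pos: [0.4446, -0.1034, 0.0862]
eef_rot: [0.089, -0.032, 0.996, 0.002]
ft_force: [-0.9, -7.5, 2.9]
grip_width: 0.02
time_s: 50.85
ee_pos: [0.4459, -0.1092, 0.1131]
eef_rot: [0.089, -0.032, 0.996, 0.001]
ft_force: [2.1, -8.9, -2.3]
grip_width: 0.0203
```

View pics/s27a.png

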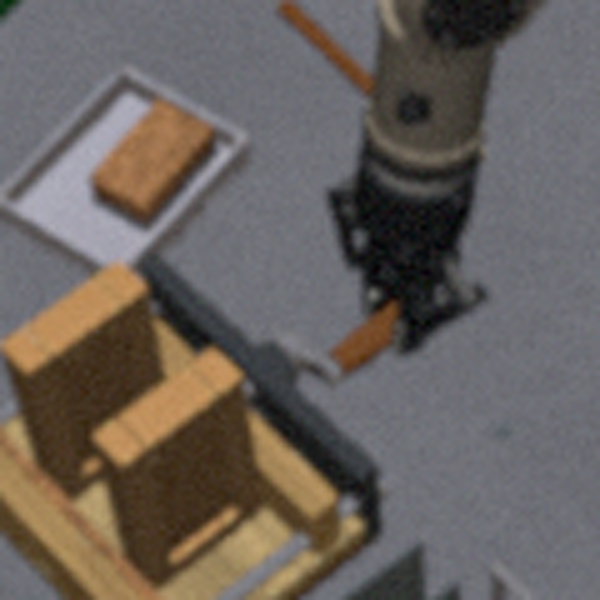

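```bash

python3 -m jog '[[-0.17,-0.75,-0.75,0,0,0],[-0.14,-0.69,-0.62,0,0,0],[-0.12,-0.81,-0.46,0,0,0],[0,0,0,0,0,0],[0,0,0,0,0,0]]'
python3 -m jog '[[-0.08,-0.89,-0.29,0,0,0],[-0.05,-0.93,-0.1,0,0,0],[-0.02,-0.94,0.1,0,0,0],[0,0,0,0,0,0],[0,0,0,0,0,0]]'
python3 cr.py 191.6 263.6 6; echo; python3 cr.py 263.6 335.6 6
python3 -c "
from h import *
c,im=snap('scene','pics/s28.png')
crop('pics/s28.png',(220,110,340,230),5,'pics/s28a.png')
"
```

```text
time_s: 51.52
ee_pos: [0.4479, -0.1286, 0.1312]
eef_rot: [0.087, -0.034, 0.996, 0.003]
ft_force: [6.5, 0.2, -10.7]
grip_width: 0.02
time_s: 52.15
ee_pos: [0.4506, -0.1552, 0.1348]
eef_rot: [0.087, -0.034, 0.996, 0.004]
ft_force: [0.6, 5.4, -0.2]
grip_width: 0.02
[np.float64(0.02), np.float64(-0.9), np.float64(0.29)]
[np.float64(0.05), np.float64(-0.82), np.float64(0.46)]
[np.float64(0.08), np.float64(-0.7), np.float64(0.62)]
[np.float64(0.1), np.float64(-0.56), np.float64(0.75)]
[np.float64(0.12), np.float64(-0.39), np.float64(0.85)]
[np.float64(0.13), np.float64(-0.2), np.float64(0.91)]

[np.float64(0.13), np.float64(-0.01), np.float64(0.93)]
[np.float64(0.13), np.float64(0.19), np.float64(0.91)]
[np.float64(0.12), np.float64(0.38), np.float64(0.85)]
[np.float64(0.1), np.float64(0.55), np.float64(0.76)]
[np.float64(0.08), np.float64(0.69), np.float64(0.63)]
[np.float64(0.05), np.float64(0.81), np.float64(0.47)]
```

View pics/s28a.png

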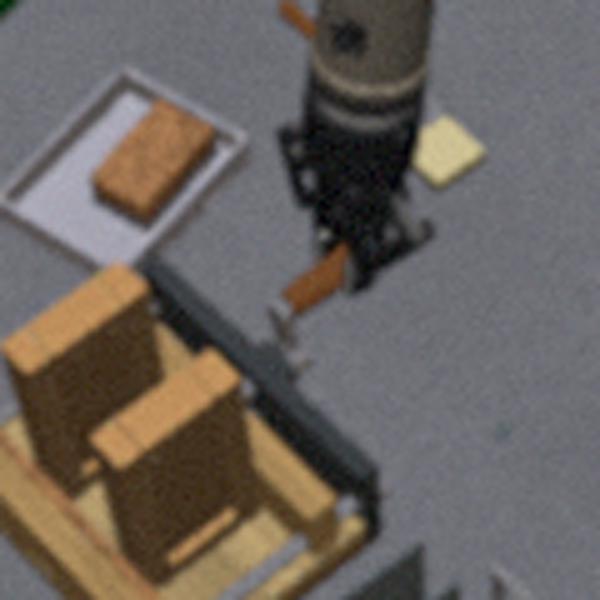

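```bash

python3 -m jog '[[0.02,-0.9,0.29,0,0,0],[0.05,-0.82,0.46,0,0,0],[0.08,-0.7,0.62,0,0,0],[0,0,0,0,0,0],[0,0,0,0,0,0]]'
python3 -m jog '[[0.1,-0.56,0.75,0,0,0],[0.12,-0.39,0.85,0,0,0],[0.13,-0.2,0.91,0,0,0],[0,0,0,0,0,0],[0,0,0,0,0,0]]'
python3 -c "
from h import *
print(ctrl.state()['joint_pos'].round(2))
c,im=snap('scene','pics/s29.png')
crop('pics/s29.png',(220,110,340,230),5,'pics/s29a.png')
"
```

```text
time_s: 52.82
ee_pos: [0.4534, -0.1816, 0.1209]
eef_rot: [0.088, -0.033, 0.996, 0.002]
ft_force: [1.6, 0.7, -4.5]
grip_width: 0.0202
time_s: 53.45
ee_pos: [0.455, -0.193, 0.0954]
eef_rot: [0.088, -0.033, 0.996, 0.002]
ft_force: [3.2, -0.8, -6.3]
grip_width: 0.0199
[-0.08  0.27  0.51  2.18 -0.37  0.6   2.33]
```

View pics/s29a.png

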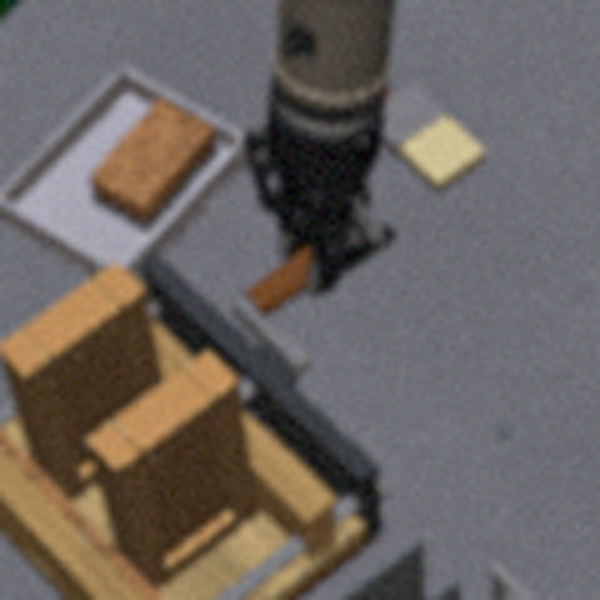

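```bash

python3 -m jog '[[0.13,-0.01,0.93,0,0,0],[0.13,0.19,0.91,0,0,0],[0.12,0.38,0.85,0,0,0],[0,0,0,0,0,0],[0,0,0,0,0,0]]'
python3 -m jog '[[0.1,0.55,0.76,0,0,0],[0.08,0.69,0.63,0,0,0],[0.05,0.81,0.47,0,0,0],[0,0,0,0,0,0],[0,0,0,0,0,0]]'
python3 cr.py 335.6 407.6 6; echo; python3 cr.py 407.6 479.6 6
python3 -c "
from h import *
print(ctrl.state()['joint_pos'].round(2))
c,im=snap('scene','pics/s30.png')
crop('pics/s30.png',(220,110,340,230),5,'pics/s30a.png')
"
```

```text
time_s: 54.12
ee_pos: [0.4556, -0.1874, 0.0687]
eef_rot: [0.088, -0.033, 0.996, 0.002]
ft_force: [1.5, -1.8, -4.9]
grip_width: 0.0201
time_s: 54.75
ee_pos: [0.4552, -0.1666, 0.0498]
eef_rot: [0.088, -0.033, 0.996, 0.003]
ft_force: [2.5, -4.5, -5.8]
grip_width: 0.0201
[np.float64(0.02), np.float64(0.89), np.float64(0.3)]
[np.float64(-0.01), np.float64(0.93), np.float64(0.11)]
[np.float64(-0.05), np.float64(0.94), np.float64(-0.08)]
[np.float64(-0.08), np.float64(0.9), np.float64(-0.27)]
[np.float64(-0.11), np.float64(0.82), np.float64(-0.45)]
[np.float64(-0.14), np.float64(0.7), np.float64(-0.61)]

[np.float64(-0.17), np.float64(0.56), np.float64(-0.74)]
[np.float64(-0.18), np.float64(0.39), np.float64(-0.84)]
[np.float64(-0.19), np.float64(0.2), np.float64(-0.9)]
[np.float64(-0.2), np.float64(0.01), np.float64(-0.92)]
[np.float64(-0.19), np.float64(-0.19), np.float64(-0.9)]
[np.float64(-0.18), np.float64(-0.38), np.float64(-0.84)]
[-0.08  0.34  0.44  2.23 -0.46  0.48  2.36]
```

View pics/s30a.png

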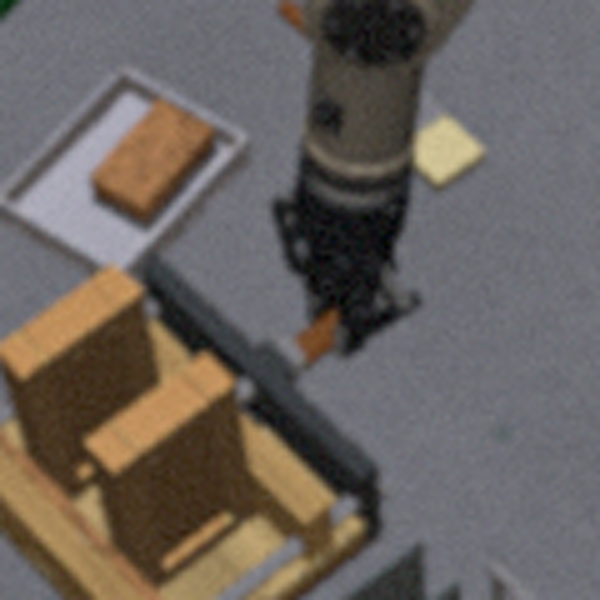

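```bash

python3 -m jog '[[0.02,0.89,0.3,0,0,0],[-0.01,0.93,0.11,0,0,0],[-0.05,0.94,-0.08,0,0,0],[0,0,0,0,0,0],[0,0,0,0,0,0]]'
python3 -m jog '[[-0.08,0.9,-0.27,0,0,0],[-0.11,0.82,-0.45,0,0,0],[-0.14,0.7,-0.61,0,0,0],[0,0,0,0,0,0],[0,0,0,0,0,0]]'
python3 -m jog '[[-0.17,0.56,-0.74,0,0,0],[-0.18,0.39,-0.84,0,0,0],[-0.19,0.2,-0.9,0,0,0],[0,0,0,0,0,0],[0,0,0,0,0,0]]'
python3 -c "
from h import *
c,im=snap('scene','pics/s31.png')
crop('pics/s31.png',(220,110,340,230),5,'pics/s31a.png')
"
```

```text
time_s: 55.42
ee_pos: [0.4544, -0.1379, 0.0468]
eef_rot: [0.088, -0.033, 0.996, 0.003]
ft_force: [2.4, -0.6, -4.0]
grip_width: 0.0203
time_s: 56.05
ee_pos: [0.4541, -0.1138, 0.0611]
eef_rot: [0.088, -0.033, 0.996, 0.004]
ft_force: [0.7, 1.2, 2.8]
grip_width: 0.0202
time_s: 56.68
ee_pos: [0.4544, -0.1031, 0.0866]
eef_rot: [0.088, -0.033, 0.996, 0.003]
ft_force: [0.6, -1.7, 4.6]
grip_width: 0.0198
```

View pics/s31a.png

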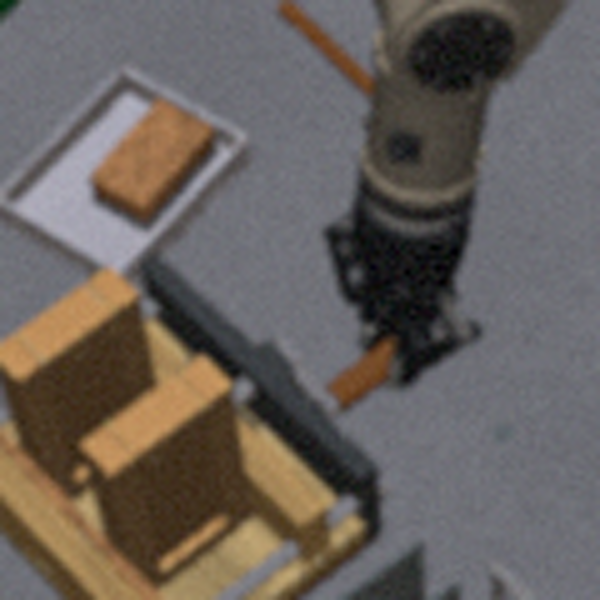

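```bash

python3 -m jog '[[-0.2,0.01,-0.92,0,0,0],[-0.19,-0.19,-0.9,0,0,0],[-0.18,-0.38,-0.84,0,0,0],[0,0,0,0,0,0],[0,0,0,0,0,0]]'
python3 cr.py 479.6 539.6 5; echo; python3 cr.py 539.6 579.6 4
```

```text
time_s: 57.35
ee_pos: [0.4557, -0.1092, 0.1134]
eef_rot: [0.088, -0.033, 0.996, 0.002]
ft_force: [3.7, -4.0, -0.8]
grip_width: 0.0208
[np.float64(-0.17), np.float64(-0.55), np.float64(-0.75)]
[np.float64(-0.14), np.float64(-0.69), np.float64(-0.62)]
[np.float64(-0.12), np.float64(-0.81), np.float64(-0.46)]
[np.float64(-0.08), np.float64(-0.89), np.float64(-0.29)]
[np.float64(-0.05), np.float64(-0.93), np.float64(-0.1)]

[np.float64(-0.02), np.float64(-0.78), np.float64(0.07)]
[np.float64(0.01), np.float64(-0.76), np.float64(0.2)]
[np.float64(0.03), np.float64(-0.71), np.float64(0.33)]
[np.float64(0.05), np.float64(-0.65), np.float64(0.44)]
```

```bash

python3 -m jog '[[-0.17,-0.55,-0.75,0,0,0],[-0.14,-0.69,-0.62,0,0,0],[-0.12,-0.81,-0.46,0,0,0],[0,0,0,0,0,0],[0,0,0,0,0,0]]'
python3 -m jog '[[-0.08,-0.89,-0.29,0,0,0],[-0.05,-0.93,-0.1,0,0,0],[0,0,0,0,0,0],[0,0,0,0,0,0]]'
python3 -c "
from h import *
c,im=snap('scene','pics/s32.png')
crop('pics/s32.png',(190,110,340,230),5,'pics/s32a.png')
s,P,R=st();print(P,s['ft_force'])
"
```

```text
time_s: 57.98
ee_pos: [0.4579, -0.1285, 0.1313]
eef_rot: [0.088, -0.033, 0.996, 0.003]
ft_force: [6.5, -1.9, -7.9]
grip_width: 0.0199
time_s: 58.48
ee_pos: [0.4595, -0.1445, 0.1353]
eef_rot: [0.087, -0.034, 0.996, 0.004]
ft_force: [5.6, 3.2, -3.6]
grip_width: 0.0203
[ 0.45943795 -0.14456131  0.13529685] [ 3.69831312  2.55405704 -4.46339013]
```

View pics/s32a.png

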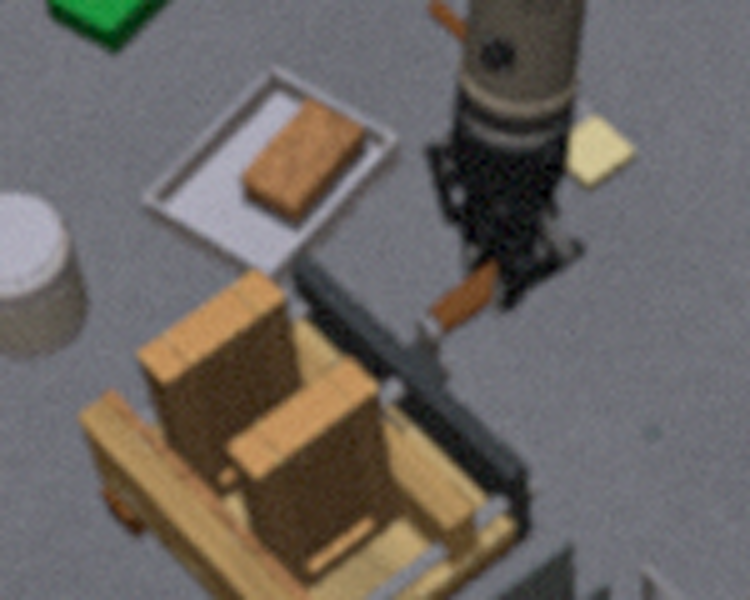

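```bash

python3 -m jog '[[-0.02,-0.78,0.07,0,0,0],[0,0,0,0,0,0],[0,0,0,0,0,0]]'
python3 -m jog '[[0.01,-0.76,0.2,0,0,0],[0,0,0,0,0,0],[0,0,0,0,0,0]]'
python3 -m jog '[[0.03,-0.71,0.33,0,0,0],[0,0,0,0,0,0],[0,0,0,0,0,0]]'

```

```text
time_s: 58.9
ee_pos: [0.4601, -0.1521, 0.135]
eef_rot: [0.087, -0.034, 0.996, 0.005]
ft_force: [3.3, 4.9, 0.9]
grip_width: 0.0201
time_s: 59.28
ee_pos: [0.4609, -0.1602, 0.1333]
eef_rot: [0.087, -0.034, 0.996, 0.004]
ft_force: [1.2, 4.0, 4.7]
grip_width: 0.02
time_s: 59.65
ee_pos: [0.4617, -0.1681, 0.1301]
eef_rot: [0.087, -0.033, 0.996, 0.004]
ft_force: [1.1, 4.5, 4.3]
grip_width: 0.02
```

```bash

python3 -c "
from h import *
c,im=snap('scene','pics/s33.png')
crop('pics/s33.png',(190,140,320,270),5,'pics/s33a.png')
c,im=snap('top','pics/t33.png')
crop('pics/t33.png',(320,115,430,215),6,'pics/t33a.png')
c,im=snap('wrist','pics/w33.png')
s,P,R=st();print(P,s['ft_force'])
"
```

```text
[ 0.46165611 -0.16815934  0.13013341] [0.34251418 3.93557546 5.59327384]
```

View pics/s33a.png

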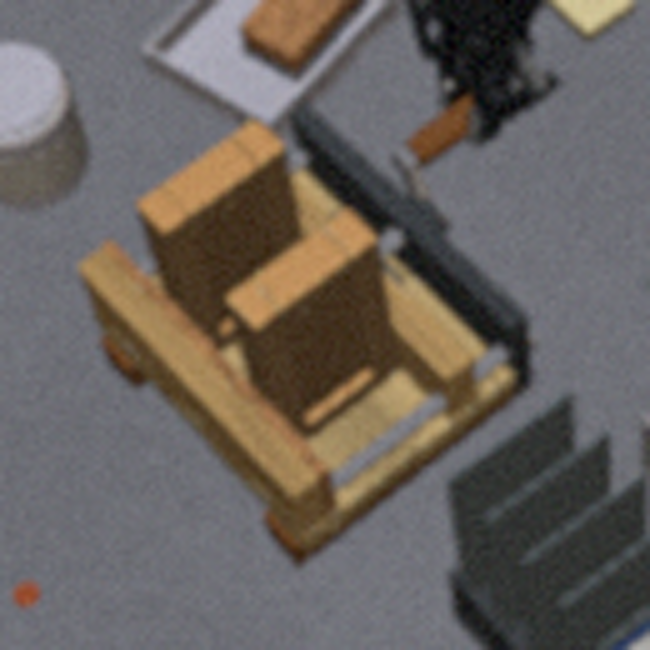

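View pics/t33a.png

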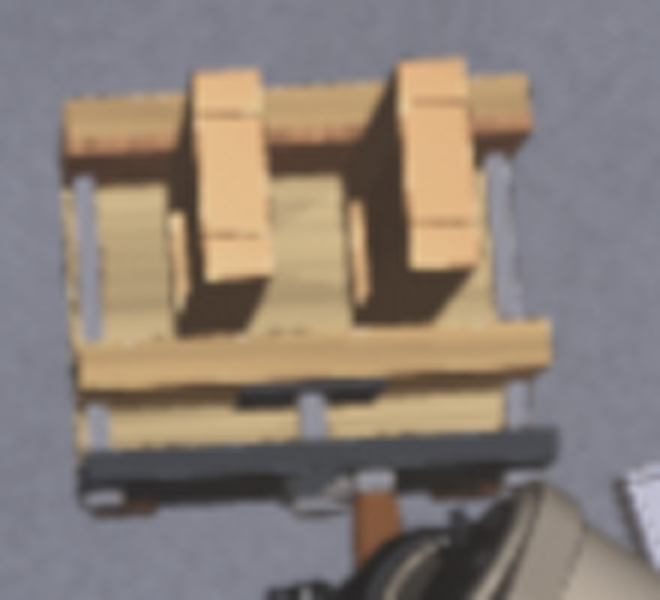

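View pics/w33.png

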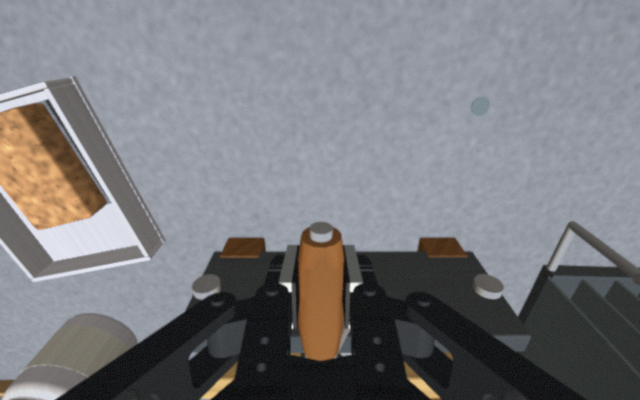

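```bash
python3 - <<'E'
import numpy as np
from scipy.optimize import least_squares
P=np.array([[.4443,-.114,.0609],[.4446,-.1034,.0862],[.4459,-.1092,.1131],[.4479,-.1286,.1312],[.4506,-.1552,.1348],[.4534,-.1816,.1209],[.455,-.193,.0954],[.4556,-.1874,.0687],[.4552,-.1666,.0498],[.4544,-.1379,.0468],[.4541,-.1138,.0611],[.4544,-.1031,.0866],[.4557,-.1092,.1134],[.4579,-.1285,.1313],[.4595,-.1445,.1353],[.4601,-.1521,.135],[.4609,-.1602,.1333],[.4617,-.1681,.1301]])
y=P[:,1]-.0646*(P[:,0]-.445);z=P[:,2]
f=least_squares(lambda q:np.hypot(y-q[0],z-q[1])-q[2],[-.148,.09,.045]);print(f.x,f.fun.round(4))
print(np.degrees(np.arctan2(-(y-f.x[0]),z-f.x[1])).round(1))
x=P[:,0]; th=np.unwrap(np.arctan2(-(y-f.x[0]),z-f.x[1]))
E
```

```text
[-0.14846066  0.09041607  0.04505534] [ 0.0004  0.0002  0.0002  0.0002 -0.0001  0.0004  0.0004  0.0001 -0.0003
 -0.0003 -0.0001 -0.0001 -0.0002  0.0001 -0.0001 -0.0002 -0.0003 -0.0003]
[-130.5  -95.3  -59.9  -25.8    9.1   47.9   83.7  118.7  155.2 -167.1
 -130.7  -94.9  -59.2  -25.1   -3.9    5.9   16.6   27.6]
```

```bash
python3 cr.py 567.6 585.6 3;
python3 -m jog '[[0.02,-0.41,0.22,0,0,0],[0,0,0,0,0,0]]'
python3 -c "
from h import *
for i in range(1):
  s,P,R=st();print(P,s['ft_force'],s['ft_torque'],s['joint_torque'].round(2))
"
python3 -m jog '[[0.02,-0.39,0.25,0,0,0],[0,0,0,0,0,0]]'
python3 -m jog '[[0,0,0,0,0,0],[0,0,0,0,0,0]]'

```

```text
[np.float64(0.03), np.float64(-0.41), np.float64(0.24)]
[np.float64(0.03), np.float64(-0.38), np.float64(0.28)]
[np.float64(0.04), np.float64(-0.35), np.float64(0.32)]
time_s: 60.05
ee_pos: [0.462, -0.1719, 0.1279]
eef_rot: [0.087, -0.033, 0.996, 0.004]
ft_force: [-0.3, 4.9, 6.9]
grip_width: 0.0205
[ 0.46199103 -0.17190755  0.12792074] [-0.30916707  4.89681728  6.93774274] [ 0.8734173  -0.1151761   0.34974303] [  2.34 -23.67   5.05 -18.47   0.47  -1.08  -0.18]
time_s: 60.3
ee_pos: [0.4624, -0.1756, 0.1254]
eef_rot: [0.087, -0.033, 0.996, 0.005]
ft_force: [0.9, 5.0, 6.8]
grip_width: 0.0196
time_s: 60.55
ee_pos: [0.4624, -0.1756, 0.1254]
eef_rot: [0.087, -0.034, 0.996, 0.004]
ft_force: [0.2, 4.8, 5.7]
grip_width: 0.0199
```

```bash

python3 -m jog '[[0,0,0,0,0,0],[0,0,0,0,0,0],[0,0,0,0,0,0]]' -0.15
python3 -m jog '[[0,0,-2,0,0,0],[0,0,-4,0,0,0],[0,0,-6,0,0,0],[0,0,-6,0,5,0],[-5,2,-2,0,5,0],[0,0,0,0,0,0],[0,0,0,0,0,0],[0,0,0,0,0,0]]'
python3 -c "
from h import *
plan([0.60,-0.135,0.36],93.7)
"
```

```text
time_s: 60.92
ee_pos: [0.462, -0.1777, 0.1249]
eef_rot: [0.087, -0.032, 0.996, 0.003]
ft_force: [-0.1, -0.3, 0.6]
grip_width: 0.0493
time_s: 61.92
ee_pos: [0.4765, -0.1572, 0.3262]
eef_rot: [0.0, -0.032, 0.999, 0.0]
ft_force: [0.8, 0.7, 0.4]
grip_width: 0.049
pos [ 0.4765 -0.1572  0.3262] yaw y 93.67 z [ 0.  0. -1.] shift cm [-12.47   1.43  -3.37] n 13.0 F [0.8 0.7 0.4] w 0.049 t 61.92
turn [ 0.02  0.   -0.03] shift after turn [-12.47   1.42  -3.38]
```

```bash

python3 -m jog '[[-4,0.3,-2,0,0,0],[-5,0.4,-1.5,0,0,0],[-5,0.4,0,0,0,0],[-4.5,0.3,0,0,0,0],[0,0,0,0,0,0],[0,0,0,0,0,0],[0,0,0,0,0,0]]'
python3 -c "
from h import *
plan([0.60,-0.135,0.36],93.7)
c,im=snap('wrist','pics/w34.png')
import pickle;pickle.dump(c,open('cw34.pkl','wb'))
crop('pics/w34.png',(210,30,430,250),3.5,'pics/w34a.png')
c,im=snap('scene','pics/s34.png')
crop('pics/s34.png',(190,100,340,240),5,'pics/s34a.png')
"
```

```text
time_s: 62.8
ee_pos: [0.6601, -0.1314, 0.363]
eef_rot: [0.001, -0.032, 0.999, 0.0]
ft_force: [-0.1, -0.4, 0.6]
grip_width: 0.0492
pos [ 0.6601 -0.1314  0.363 ] yaw y 93.66 z [ 0.002  0.    -1.   ] shift cm [6.02 0.03 0.29] n 6.0 F [-0.1 -0.4  0.6] w 0.0492 t 62.8
turn [ 0.01  0.12 -0.04] shift after turn [6.02 0.03 0.3 ]
```

View pics/w34a.png

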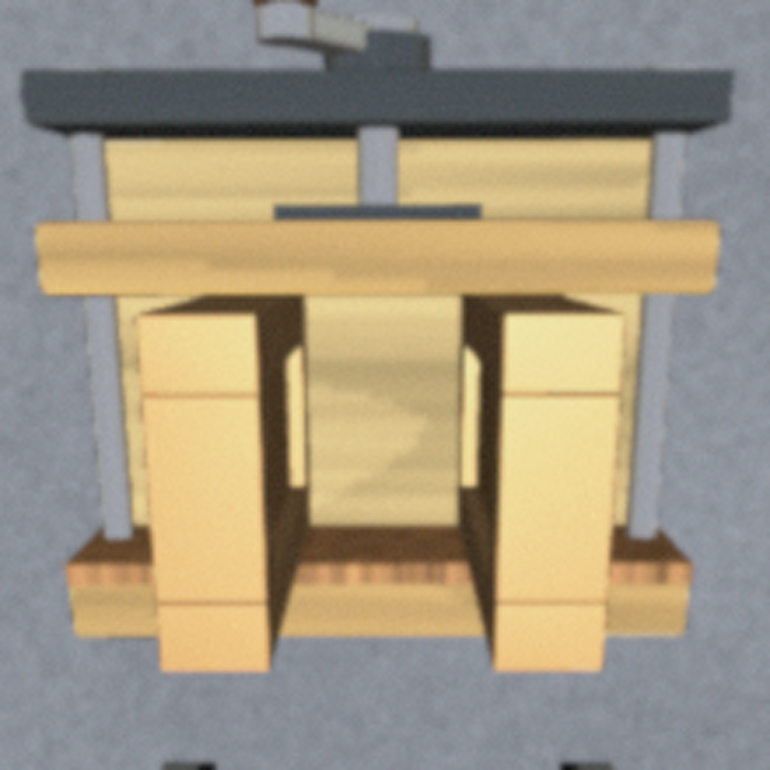

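View pics/s34a.png

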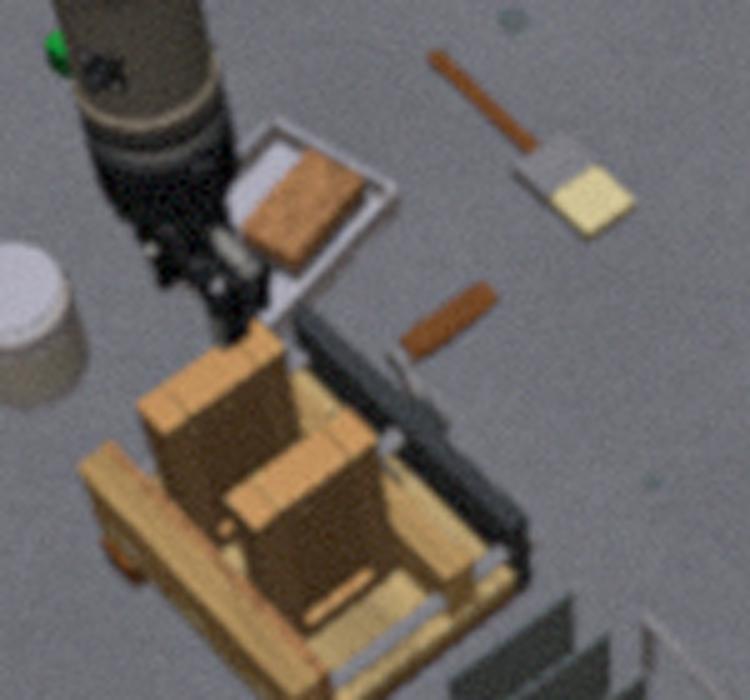

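```bash
python3 - <<'E'
from h import *
import pickle
c=pickle.load(open('cw34.pkl','rb'))
def p(x,y): return (210+(x+.5)/3.5-.5,30+(y+.5)/3.5-.5)
e=np.array([np.cos(np.radians(3.7)),np.sin(np.radians(3.7)),0])
for n,f,b,z in [("jaw y-",(41,293),(70,563),.11),("jaw y+",(718,293),(690,563),.11),("P1 R",(139,315),(162,671),.215),("P1 L",(258,315),(271,671),.215),("P4 R",(502,314),(495,671),.215),("P4 L",(622,314),(604,671),.215)]:
    a,d=onz(c,p(*f),z),onz(c,p(*b),z); print(n,a.round(4),d.round(4),"front x",(e@a).round(4),"back x",(e@d).round(4),"len",(e@(d-a)).round(4))
E
```

```text
jaw y- [ 0.6039 -0.2529  0.11  ] [ 0.6993 -0.2455  0.11  ] front x 0.5863 back x 0.682 len 0.0957
jaw y+ [ 0.5892 -0.023   0.11  ] [ 0.6847 -0.0183  0.11  ] front x 0.5865 back x 0.6821 len 0.0956
P1 R [ 0.6014 -0.1964  0.215 ] [ 0.6961 -0.1908  0.215 ] front x 0.5875 back x 0.6823 len 0.0948
P1 L [ 0.5996 -0.167   0.215 ] [ 0.6941 -0.1609  0.215 ] front x 0.5876 back x 0.6823 len 0.0947
P4 R [ 0.5955 -0.1068  0.215 ] [ 0.6902 -0.0996  0.215 ] front x 0.5874 back x 0.6823 len 0.0949
P4 L [ 0.5936 -0.0772  0.215 ] [ 0.6883 -0.0697  0.215 ] front x 0.5874 back x 0.6824 len 0.095
```

```bash

python3 -m jog '[[0,0,-3,0,0,0],[5,0,-3,0,0,0],[5,0,0,0,0,0],[0,0,0,0,0,0],[0,0,0,0,0,0],[0,0,0,0,0,0]]'
python3 - <<'E'
from h import *
c,im=snap('top','pics/t35.png')
s,P,R=st();print(P,np.round(s['ft_force'],1),s['time_s'])
c,im=snap('scene','pics/s35.png')
crop('pics/t35.png',(140,115,500,300),2.2,'pics/t35a.png')
crop('pics/s35.png',(190,100,340,220),5,'pics/s35a.png')
E
```

```text
time_s: 63.65
ee_pos: [0.5625, -0.1361, 0.4218]
eef_rot: [0.001, -0.034, 0.999, -0.0]
ft_force: [0.7, 0.7, -0.0]
grip_width: 0.0488
[ 0.56251234 -0.13620242  0.42167864] [ 0.6 -0.1  0.1] 63.7
```

View pics/t35a.png

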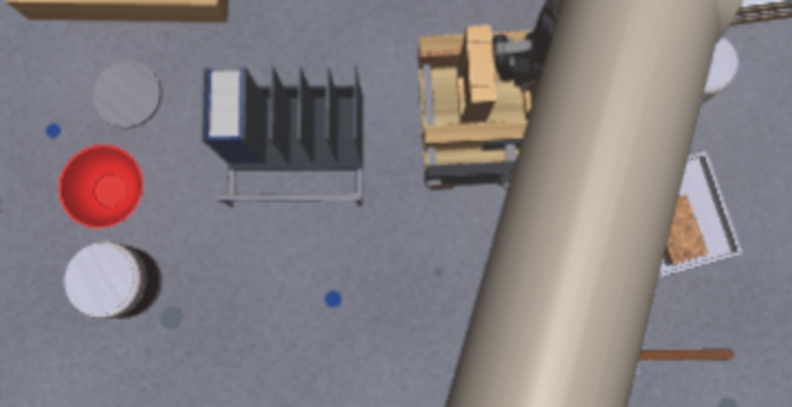

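View pics/s35a.png

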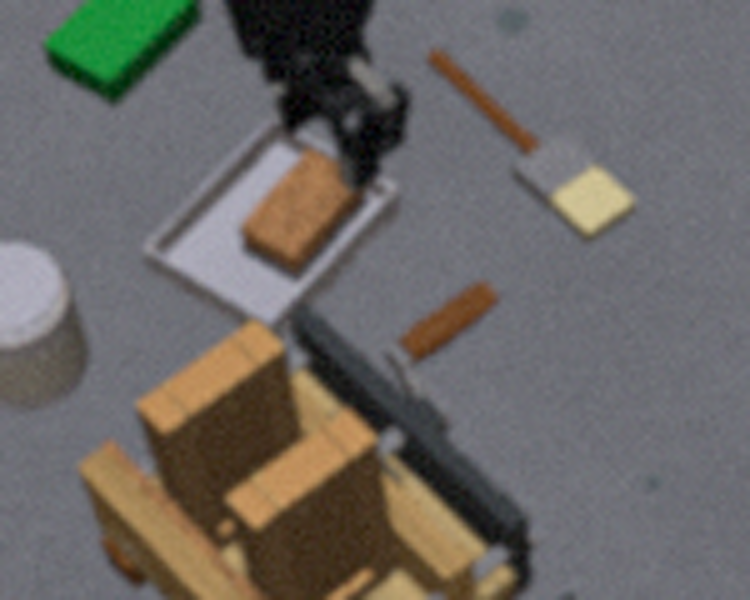

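```bash
python3 - <<'E'
from h import *
c=ctrl.calibration('scene')
B=np.array([onz(c,(190+x/5-.4,100+y/5-.4),.038) for x,y in [(244,228),(315,150),(362,180),(295,258)]])
print(B.round(4)); m=B.mean(0); d=m-[.4887,-.3874,.038]; a=np.radians(17.2)
print(m.round(4),"tray frame",d[0]*np.cos(a)+d[1]*np.sin(a),-d[0]*np.sin(a)+d[1]*np.cos(a))
T=np.array([onz(c,(190+x/5-.4,100+y/5-.4),.03) for x,y in [(148,250),(275,325),(395,190),(270,122)]])
print(T.round(4),T.mean(0))
E
```

```text
[[ 0.5124 -0.3895  0.038 ]
 [ 0.4308 -0.4165  0.038 ]
 [ 0.4199 -0.3715  0.038 ]
 [ 0.4988 -0.3438  0.038 ]]
[ 0.4655 -0.3803  0.038 ] tray frame -0.020115806953211267 0.013638944472639877
[[ 0.5757 -0.4228  0.03  ]
 [ 0.5409 -0.3093  0.03  ]
 [ 0.4032 -0.3542  0.03  ]
 [ 0.4388 -0.4659  0.03  ]] [ 0.48968526 -0.38804845  0.03      ]
```

```bash
python3 -c "
from h import *
ctrl.job_done(); print(ctrl.state()['time_s'])"
```

```text
the job is handed in; nothing more can be done
the job is handed in; nothing more can be done
```

I've handed the job in at about 64 s. No verdict was reported. Both doors present, in the rack's outer slots at −78 and +27 mm, are clamped in the vise, and the sanding block is in the tray.

- **Block:** I laid it in the middle of the tray. The last scene picture puts it about 20 mm and 14 mm from the tray's centre along x and y. That is off from where I set it, so it was probably knocked, but it still lies flat and within the limits.
- **Doors:** I tipped each onto the front bar, lifted it off and stood it on the bed. The last wrist view shows both upright and square, about 90 mm apart centre to centre. Their fronts and backs line up to within half a millimetre.
- **Clamp:** I led the crank about 1.5 turns to roughly 2.1 turns in all. A circle fitted to the handle path had the expected 45 mm radius. That puts the jaw about 1.1 mm past nominal contact, or about 150 N in total, some 75 to 80 N per door.
- **Less certain:**
  - I could not measure the pressing force directly. The force at the handle rose only to 7–8 N, against the roughly 11 N I expected.
  - The jaw gap measured 95.6 mm in the picture. That agrees with contact to within the picture's resolution, but it does not show that the cork is compressed.
- **Other things:** The tins, bowl, lid, brush and book looked unmoved in the last pictures, where they were in view. I did not measure their positions.

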